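# Pack the cutting templates for the next foam job

## Task

Get the template set ready for the next foam job: press the case's orange button so the lid springs up, and hold your fingertips against the lid until it stands still. Then take every blue template off the rail - slide it up its keyhole to the wide end and lift it off the stud - and stand each one upright, fully down, in a foam pocket of its own in the case. Once all are in, press the call bell's plunger right down and let it go; leave the lid open, and leave the red template hanging and the other things on the bench where they are.

Things in the scene. Friction and masses are not known exactly. Their poses are not given: they have to be found in the camera images.
- template1: blue aluminium cutting template: plate 50 mm wide (y), 100 mm tall (z), 8 mm thick (x), 110 g; None if absent. Origin: middle of its bottom edge, z up the plate, -x to the front while it hangs. Keyhole on its middle line: narrow slot 13 mm wide from 72 to 88 mm above the origin (hanging end), below it the wide end, 28 x 28 mm, from 44 to 72 mm. It starts hanging from a stud of the rail.
- template2: second blue template, the same as template1 in shape and size; None if absent. While a template hangs, its origin is 66 mm above the bench and the stud's shank lies at the top of its narrow slot, 84 mm above its origin. It can be gripped across its 50 mm width near the top.
- template3: third blue template, the same as template1 in shape and size; None if absent. To free a template, raise it 26 mm (22 to 30 mm will do), so that the stud's head lies in the wide end, then draw it off to the front (-x of the rail); it is clear after 20 mm.
- template4: fourth blue template, the same as template1 in shape and size; None if absent.
- red_template: red template of the same shape and size as template1, hanging on the rail the same way; it stays hanging.
- rail: fixed aluminium rail: level bar 30 x 30 mm, 500 mm long (along y), its middle 150 mm and its top 165 mm above the bench, on two end posts at y = +-232 mm. Origin on the bench under the bar's middle, z up, -x the front, facing the robot. Five headed studs stand out of the front at y = -184, -92, 0, 92, 184 mm, 150 mm high. Hung templates' middle planes lie at x = -42 mm.
- stud_mid (a point): outer end of the middle stud's head, 52 mm before the bar's middle, 150 mm above the bench. Each stud: black collar 18 mm across that ends 37 mm before the bar's middle, then a shank 8 mm across and 11 mm long, on which the template hangs, then a round head 20 mm across and 4 mm thick.
- case: fixed grey case, 200 x 180 mm outside (x, y), rim 112 mm high, with a console 56 mm deep and 92 mm high along its front. Origin on the bench under the middle of the 200 x 180 mm box, z up, -x the front, facing the robot; lid hinged along the back (+x) rim. Inner walls at x = +-94, y = +-84 mm. Inside is pink foam with four pockets in a row along x.
- pocket1 (a point): middle of the floor of the foam pocket nearest the front, 8 mm above the bench, at x = -66 mm, y = 0 of the case. Each pocket is 15 mm wide (x) and 72 mm long (y) and takes one template standing, its width along y. Between pockets stand foam ridges whose sides slope at 45 degrees from 40 mm up to a crest 50 mm above the bench; beside them the foam is no higher.
- pocket4 (a point): middle of the floor of the fourth pocket, nearest the lid, at x = 42 mm, y = 0 of the case; the second and third lie between at x = -30 and 6 mm, so the pockets stand 36 mm apart, all with floors 8 mm above the bench
- release (a joint): travel of the orange round push button (26 mm across) on the case's front console: 0 out, 0.006 m fully down; sprung, about 7 N fully down; the lid is let go at about 3 to 4 mm.
- release_top (a point): middle of the button's top face, 136 mm before the case's middle and 104 mm above the bench when out; it is pressed straight down.
- lid (a joint): angle of the case's lid: 0 shut and caught; when the button is pressed a spring throws it up and it swings to and fro for some 5 s about its open rest at about 1.8 rad, leaning back a little past upright. It gives softly (about 0.5 N at its middle) and meets a firm stop at 2.0 rad. It is steadied by fingertips laid on its inner (front) side.
- lid_middle (a point): middle of the lid's inner side (180 mm wide), 100 mm from the hinge. When open the inner side faces the front, -x of the case.
- lid_hinge (a point): middle of the lid's hinge line, at the case's back rim, 112 mm above the bench.
- bell: loose call bell, steel dome on a black foot 72 mm across, 280 g, 58 mm high with its brass plunger out. Origin: middle of its underside, z up.
- plunger (a joint): travel of the bell's plunger: 0 out, 0.006 m fully down on its stop; sprung, about 5 N fully down.
- plunger_top (a point): middle of the plunger's round top (15 mm across), 58 mm above the bench when out; it is pressed straight down.
- tape_roll: roll of brown tape lying flat, 90 mm across, 48 mm high; origin: middle of its underside. A bystander.
- marker: black and red marker pen, 130 mm long, lying; origin: its underside near the middle. A bystander.
- spray_bottle: white bottle with a red cap, 60 mm across, 130 mm high; origin: middle of its underside. A bystander.
- foam_offcut: white stepped foam block, 90 x 70 x 70 mm; origin: middle of its underside. A bystander.
- label_box: small cardboard box, 70 x 100 x 50 mm; origin: middle of its underside. A bystander.
Mind the look-alikes: they are no part of the job. What is shaped like the template1 but turquoise is not meant.

How it is judged:
By the outcome, as a careful person would: the job done as asked, in the order asked, and still so for the second after the job is handed in, with the robot touching nothing.
Of template1, template2, template3, template4 only 3 to 4 are there at a start; the rules pass over those that are not, and their reading is None.
At some moment in a run one of bell may be knocked a few centimetres aside while the robot is not near it.
Once in a run the grip may slacken for a moment while it holds something.
It also fails if it takes over 210 s, if anything falls off the work surface, if the arm or the gripper's body presses on something with over 40 N, if the wrist force passes 120 N, or if a joint passes its speed limit or range.

## Robot

A 7-joint arm with a two-finger parallel gripper is mounted at the origin on the work surface. World frame = base frame: x ahead of the robot, y to its left, z up, the work surface at z = 0. Lengths are in m, angles in rad, forces in N, time in s.
With the tool pointing down it reaches from about 0.425 to 0.875 m from the base axis. Payload 4.7 kg.
Tool frame: the origin (TCP) lies between the finger pads; the fingertips stand 8 mm ahead of it and the grasp point (between the pads) lies 11 mm behind it; z points along the fingers, y is the direction in which the jaws open and shut (so a half turn about z gives the same grasp; the last joint's range is limited). The gripper opens to 87 mm and grips with 3 to 60 N. Pads are 19 mm wide; open, the fingers measure 117 mm over their backs; the gripper's body (75 mm by 190 mm) begins 51 mm behind the grasp point.
Start: joints at [-1.188, 0.321, -0.07, 1.45, 0.023, 1.371, -0.057], TCP at [0.234, 0.606, 0.231] pointing down, gripper open.
Joint ranges: [-2.86, 2.86], [-0.3, 2.09], [-1.38, 1.24], [0.06, 2.45], [-1.56, 4.7], [0.09, 2.05], [-2.69, 2.69]. Speed limits (rad/s): [2.57, 2.57, 3.14, 3.14, 3.14, 3.14, 3.14].

## Interface

Orientations are given as a rotation vector (axis times angle).
In Python, from bench import ctrl, optics, ticket gives the robot as it stands.
- The arm moves only by the tool play_rows, never from a script. Its argument "motion" is a list of rows, each a list of 5 numbers: the closure, from 0 (fully open) to 1 (shut), then the shift along the tool's x, y, z in cm, then the turn about the tool's z in rad. In form: [[jaw, tx, ty, tz, spin], ...]. A call has 1 to 20 rows; each row shifts and turns the commanded pose from where the row before left it, along the tool's axes as they then stand; what a row does not reach is not made up. A row lasts 1/8 s, in which the tool goes at most 62.5 mm and 10.7 degrees, less where a joint would pass 70% of its speed; a pose out of reach is approached as far as the arm can. A call is refused whole if a number of a shift passes 6.25 or a number of a turn 0.188, either way. A call with a gripper value outside its range is refused whole. The fingers move at their own pace and stop on an object; "force" is the grip in N (left out, the last holds). Time passes only in rows, so rows that do not move let the fingers close. It gives the time, the measured TCP pose, the force and the opening at its end, in the units of the state.
- ctrl.get_state(): the state, without advancing time (a new reading comes with each control period).
- optics.get_image(name): name is "scene" or "top"; returns the picture (384x512x3 uint8, red, green, blue); there is no depth.
- optics.calibration(name): a dict with "K" (3x3 intrinsics, pixels), "pose" (4x4, takes a point from camera to world coordinates). Camera axes: x right, y down, z forward; pixel columns grow to the right and rows downward; lengths in m; the calibration is good to about 2 mm. A picture is of the moment at which its call begins. calibration takes no time and is no camera call.
- ticket.close_job(): hands the job in, once; it reports no verdict.
The state is a dict: "time": time; "joint_positions": joint angles; "qd": joint speeds; "joint_torque": joint torques, N m; "position": TCP position; "tool_rot": TCP orientation; "ft_force": force on the tool from outside, world axes, zero at the start; "torque": the same for the moment, N m; "grip_width": opening from 0.0 (shut) to 1.0 (fully open).
Only numpy, scipy, OpenCV 4.12 (cv2) and the standard library are available. Lean on these libraries where they do the work, as an engineer would, in place of code of your own. Each camera call takes 0.05 s, during which the arm holds its last target.

## Working session

There is one attempt and no reset: what is moved stays moved. The work goes in short steps, Python scripts to look and compute and a tool call to move; the robot and the scene stay as the last step left them, time stands still between calls to the robot, and variables do not carry over. Pictures are saved under pics/ and viewed, and the job is handed in when it is done.

Besides the shell and the picture viewer there is one more tool, called after "Emit:" in YAML: its name, and indented under it one key for each argument. play_rows: Moves the arm, as the interface text tells. Its arguments: {"type":"object","properties":{"motion":{"type":"array"},"force":{"type":"number"}},"required":["motion"]}

```bash
ls; mkdir -p pics; python3 - <<'E'
from bench import ctrl, optics
import cv2
print(ctrl.get_state())
for n in ("scene","top"):
    c=optics.calibration(n); print(n,c["K"],c["pose"])
    cv2.imwrite(f"pics/{n}0.png",cv2.resize(optics.get_image(n)[:,:,::-1],(800,600),interpolation=cv2.INTER_CUBIC))
E
```

```text
pics
{'time': 0.0, 'joint_positions': array([-1.18790141,  0.32182076, -0.0700784 ,  1.45170406,  0.02262992,
        1.37078342, -0.05691535]), 'qd': array([-0.00204564, -0.00165702, -0.0005762 ,  0.00267472, -0.0004897 ,
       -0.00049611, -0.00110088]), 'joint_torque': array([ 3.02434291e-04, -4.91294003e+01, -4.03856384e-01, -3.12529135e+01,
       -6.40573818e-02,  4.35344561e-02,  1.59770711e-04]), 'position': array([0.2341819 , 0.60576194, 0.22944833]), 'tool_rot': array([-5.75958475e-01, -3.08811543e+00,  3.00895034e-03]), 'ft_force': array([-0.57595157, -0.9879514 , -0.82520506]), 'torque': array([-0.00297689,  0.01886541, -0.01052248]), 'grip_width': 1.003329904583275}
scene [[368.58172727   0.         257.61790663]
 [  0.         368.58172727 194.18125169]
 [  0.           0.           1.        ]] [[-0.36519332  0.643778   -0.67244607  1.3604637 ]
 [ 0.93092871  0.25071518 -0.26554402  0.33043473]
 [-0.00235896 -0.72297426 -0.69087094  0.98796635]
 [ 0.          0.          0.          1.        ]]
top [[394.36288122   0.         251.2351179 ]
 [  0.         394.36288122 184.44515141]
 [  0.           0.           1.        ]] [[-0.0258403  -0.9959244   0.08641107  0.43375372]
 [-0.99933737  0.02795166  0.02331377 -0.01718402]
 [-0.02563409 -0.08575138 -0.99598674  1.18447349]
 [ 0.          0.          0.          1.        ]]
```

View pics/scene0.png

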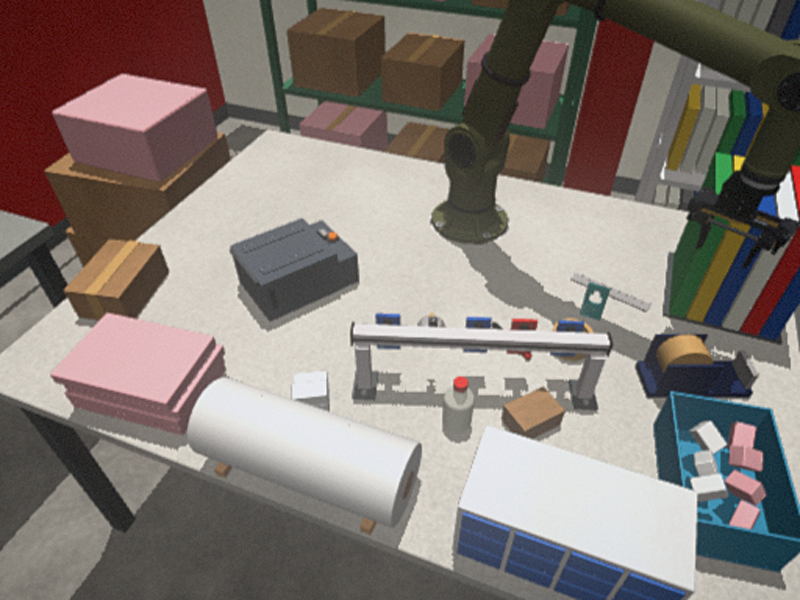

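View pics/top0.png

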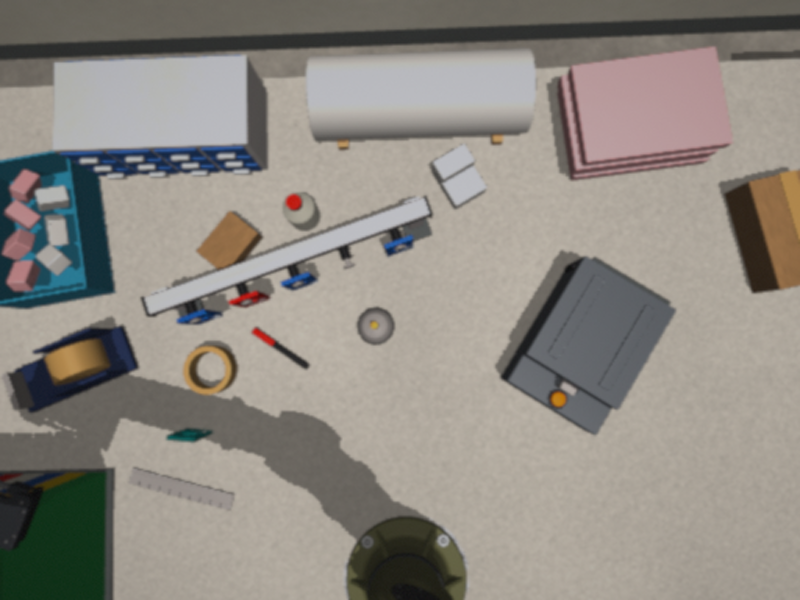

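Top view: the bar runs from (148,305) to (428,205). Blue templates hang at (195,315), (298,278) and (398,242), the red one at (247,297), and there is an empty stud at (347,258). The case is at (590,345) with its button at (558,399), and the bell is at (376,325). Look-alikes are the turquoise plate at (190,435), the red template, and the blue drawers at (150,160). I'll take crops to check.

```bash
cat > h.py <<'E'
import numpy as np, cv2
from bench import ctrl, optics
from scipy.spatial.transform import Rotation as R
def ray(n,u,v,z):
    c=optics.calibration(n);K=c["K"];P=c["pose"]
    d=P[:3,:3]@np.array([(u-K[0,2])/K[0,0],(v-K[1,2])/K[1,1],1.]);o=P[:3,3]
    return o+d*(z-o[2])/d[2]
def proj(n,p):
    c=optics.calibration(n);K=c["K"];P=np.linalg.inv(c["pose"])
    q=P[:3,:3]@np.array(p)+P[:3,3];return (K@q)[:2]/q[2]
def crop(im,name,x0,y0,x1,y1,s):
    cv2.imwrite(name,cv2.resize(im[y0:y1,x0:x1,::-1],None,fx=s,fy=s,interpolation=cv2.INTER_CUBIC))
def tri(ps):
    A=np.zeros((3,3));b=np.zeros(3)
    for n,(u,v) in ps:
        c=optics.calibration(n);K=c["K"];P=c["pose"]
        d=P[:3,:3]@np.array([(u-K[0,2])/K[0,0],(v-K[1,2])/K[1,1],1.]);d/=np.linalg.norm(d)
        M=np.eye(3)-np.outer(d,d);A+=M;b+=M@P[:3,3]
    return np.linalg.solve(A,b)
E
python3 - <<'E'
from h import *
t=optics.get_image("top");s=optics.get_image("scene")
np.save("t0.npy",t);np.save("s0.npy",s)
crop(t,"pics/c_rail.png",85,120,285,240,4)
crop(t,"pics/c_case.png",310,155,440,285,4.5)
crop(s,"pics/c_srail.png",215,190,405,280,4.2)
crop(s,"pics/c_scase.png",140,130,240,210,7)
for n,im in(("top",t),("scene",s)):
    h=cv2.cvtColor(im,cv2.COLOR_RGB2HSV)
    for nm,lo,hi in(("orange",(8,170,120),(20,255,255)),("blue",(105,120,50),(125,255,255)),("brass",(18,120,100),(30,255,255)),("red",(0,170,90),(6,255,255)),("turq",(80,100,30),(95,255,255))):
        k,l,st,ce=cv2.connectedComponentsWithStats(cv2.inRange(h,lo,hi))
        print(n,nm,[(ce[i].round(1).tolist(),int(st[i,4])) for i in range(1,k) if st[i,4]>8][:14])
E
```

```text
top orange [([357.0, 255.0], 69)]
top blue [([119.5, 99.7], 194), ([147.7, 99.1], 209), ([76.9, 101.5], 431), ([113.0, 105.5], 14), ([56.3, 106.9], 14), ([254.5, 155.4], 90), ([190.5, 178.5], 89), ([125.9, 201.7], 100), ([48.1, 214.5], 19), ([77.4, 222.9], 229), ([19.1, 237.8], 81), ([58.5, 242.0], 40)]
top brass [([506.3, 123.0], 177), ([239.0, 207.5], 16), ([46.2, 230.7], 351), ([134.1, 236.6], 231), ([356.9, 255.2], 42)]
top red [([187.8, 129.1], 67), ([157.0, 190.2], 70), ([168.8, 215.4], 52)]
top turq [([120.0, 278.1], 117)]
scene orange [([212.4, 150.1], 11)]
scene blue [([507.6, 15.8], 141), ([478.8, 79.5], 354), ([491.0, 130.9], 121), ([483.2, 147.8], 33), ([467.7, 182.0], 586), ([500.7, 198.1], 442), ([248.0, 201.5], 30), ([305.2, 203.6], 26), ([365.0, 206.0], 23), ([471.7, 247.5], 49), ([310.9, 333.7], 55), ([345.7, 346.3], 67), ([376.5, 372.2], 427), ([342.1, 365.8], 71)]
scene brass [([220.2, 10.1], 11), ([438.6, 81.0], 380), ([489.2, 69.6], 24), ([472.4, 103.6], 54), ([473.9, 144.6], 34), ([457.6, 176.0], 634), ([445.8, 218.1], 16), ([431.1, 226.8], 14)]
scene red [([107.1, 15.1], 9), ([111.6, 33.7], 524), ([126.3, 34.1], 19), ([72.4, 44.3], 29), ([97.3, 46.1], 9), ([60.9, 50.3], 13), ([48.8, 54.0], 52), ([5.8, 83.5], 13), ([10.6, 85.6], 9), ([12.4, 91.6], 12), ([509.5, 116.4], 96), ([33.1, 136.4], 71), ([18.4, 131.6], 10), ([495.1, 184.7], 513)]
scene turq []
```

View pics/c_rail.png

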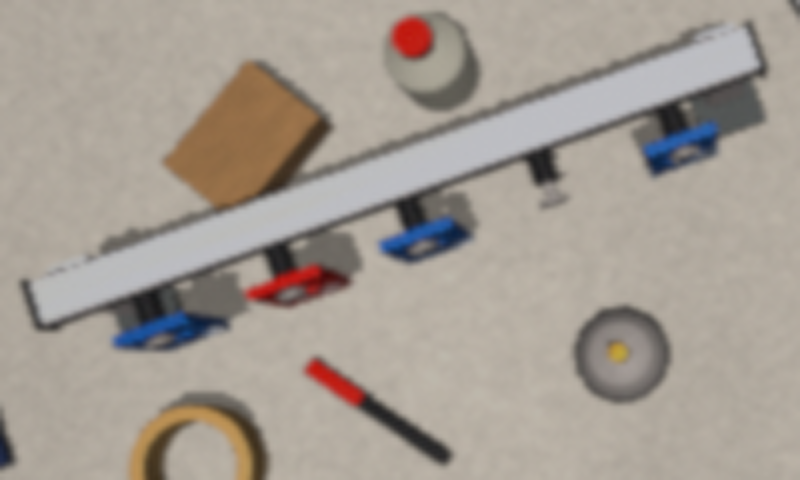

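View pics/c_case.png

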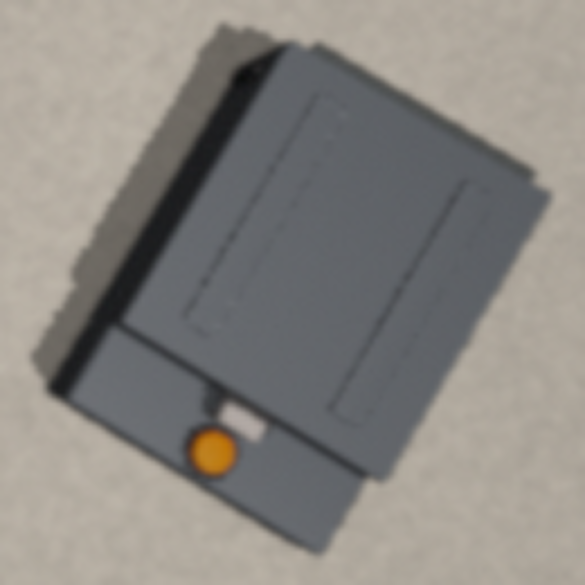

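View pics/c_srail.png

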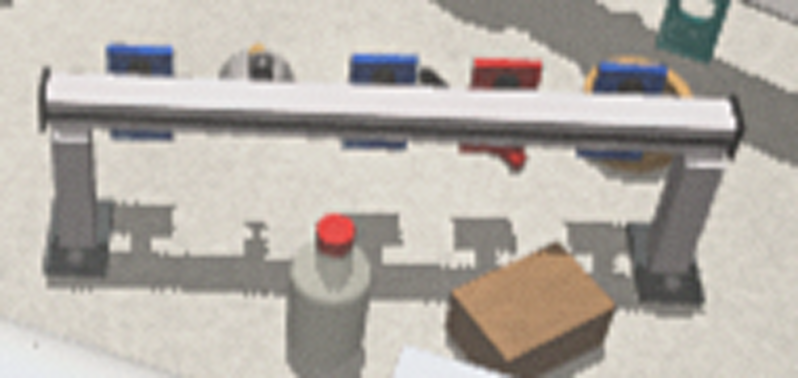

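View pics/c_scase.png

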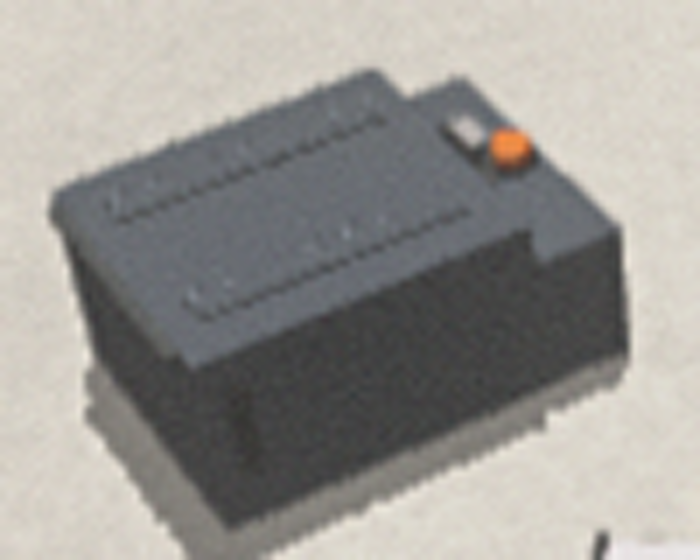

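```bash
python3 - <<'E'
from h import *
t=np.load("t0.npy");s=np.load("s0.npy")
g=t.astype(int)
# rail top: bright & bluish-neutral in ROI
roi=np.zeros(t.shape[:2],np.uint8);
m=((g.min(2)>165)&(g[...,2]>=g[...,0]-2)).astype(np.uint8)
m[:, :85]=0;m[:,280:]=0;m[:122]=0;m[205:]=0
k,l,st,ce=cv2.connectedComponentsWithStats(m)
i=1+np.argmax(st[1:,4]);print(st[i])
pts=np.argwhere(l==i)[:,::-1].astype(np.float32)
W=np.array([ray("top",u,v,.165)[:2] for u,v in pts],np.float32)
r=cv2.minAreaRect(W);print("rail",r, W.mean(0))
box=cv2.boxPoints(r);print(box)
c0=lambda u,v:(u/4+85-.375,v/4+120-.375)
P=[ray("top",*c0(*p),.165)[:2] for p in((25,283),(42,328),(763,70),(747,25))]
P=np.array(P);print(P,P.mean(0))
d=(P[0]+P[1]-P[2]-P[3])/2;print(np.linalg.norm(d),np.linalg.norm(P[0]-P[1]),np.arctan2(-d[0],d[1]))
b=ray("top",357,255,.104);print("button",b, tri([("top",(357,255)),("scene",(212.4,150.1))]))
c1=lambda u,v:(u/4.5+310-.4,v/4.5+155-.4)
A=ray("top",*c1(52,390),.092)[:2];B=ray("top",*c1(320,552),.092)[:2]
d=A-B;print("console",A,B,np.linalg.norm(d),np.arctan2(-d[0],d[1]))
for q in((290,42),(552,192),(380,480),(118,322)):print("lid",ray("top",*c1(*q),.12)[:2])
# bell
print("bell plunger",ray("top",239,207.5,.058))
# straight edges of console via gradient fit later
E
```

```text
[  93  126  181   74 1932]
rail ((0.5848294496536255, 0.18417400121688843), (0.03229657560586929, 0.4947778582572937), 18.40475845336914) [0.5839193 0.1813034]
[[ 0.49139956  0.4138105 ]
 [ 0.6476147  -0.0556594 ]
 [ 0.6782594  -0.04546249]
 [ 0.5220442   0.42400742]]
[[ 0.51840569  0.4271285 ]
 [ 0.48861676  0.41563246]
 [ 0.6447512  -0.05974044]
 [ 0.67502079 -0.05018741]] [0.58169861 0.18320828]
0.5013552286484512 0.03193022423085171 0.3171964889456033
button [ 0.32901926 -0.27154283  0.104     ] [ 0.32856287 -0.27076591  0.10312358]
console [ 0.36724076 -0.1787987 ] [ 0.26690107 -0.33514922] 0.18577819070199791 -0.5705615604785761
lid [ 0.57237857 -0.32533604]
lid [ 0.47817394 -0.47489538]
lid [ 0.31193868 -0.36416545]
lid [ 0.40798135 -0.21529735]
bell plunger [0.46640355 0.04583189 0.058     ]
```

```bash
cat >> h.py <<'E'
def cur():
    s=ctrl.get_state();M=R.from_rotvec(s["tool_rot"]).as_matrix();return s,np.array(s["position"]),M
def plan(wps,psi=None,step=5.5,show=True):
    """world waypoints (m), psi: target yaw of tool y. prints per-leg total (cm) in tool axes and row count"""
    s,p,M=cur();y=np.arctan2(M[1,1],M[0,1])
    if psi is not None:
        d=y-psi; print("spin total %.3f"%d); y=psi
    tx=np.array([-np.sin(y),np.cos(y),0]);ty=np.array([np.cos(y),np.sin(y),0])
    for w in wps:
        d=(np.array(w)-p)*100;n=max(1,int(np.ceil(np.linalg.norm(d)/step)))
        v=np.array([d@tx,d@ty,-d[2]]);print(np.round(v,2),"n=%d each"%n,np.round(v/n,2).tolist());p=np.array(w)
def st():
    s,p,M=cur();print("t %.2f p %s yaw %.4f tilt %.4f f %s grip %.3f"%(s["time"],p.round(4),np.arctan2(M[1,1],M[0,1]),M[2,2],s["ft_force"].round(2),s["grip_width"]));print("q",s["joint_positions"].round(3))
PSI_C=np.pi/2-.575;PSI_R=np.pi/2+.319
E
python3 - <<'E'
from h import *
plan([(.45,.42,.23),(.60,.05,.23),(.46,-.28,.23),(.335,-.272,.2)],PSI_C)
# checks of rail model vs masks
a=.319;xa=np.array([np.cos(a),np.sin(a)]);ya=np.array([-np.sin(a),np.cos(a)]);o=np.array([.5825,.1835])
for y in(.184,.092,0,-.184):
    c=o-.042*xa+y*ya
    print(y,c,proj("top",[*c,.166]).round(1),proj("scene",[*c,.166]).round(1),[ (proj("top",[*(c+e*ya),.166])*4-np.array([340,480])).round() for e in(.025,-.025)])
E
```

```text
spin total 0.206
[-2.822e+01 -3.880e+00 -1.000e-02] n=6 each [-4.7, -0.65, -0.0]
[-32.71 -22.89  -0.  ] n=8 each [-4.09, -2.86, -0.0]
[ -6.2  -35.31  -0.  ] n=7 each [-0.89, -5.04, -0.0]
[10.92 -6.13  3.  ] n=3 each [3.64, -2.04, 1.0]
0.184 [0.48491336 0.34504519] [121.8 202.3] [364.8 205.1] [array([111., 342.]), array([183., 316.])]
0.092 [0.51376614 0.25768663] [155.1 190.3] [335.2 204. ] [array([244., 294.]), array([316., 268.])]
0 [0.54261892 0.17032808] [188.3 178.4] [305.8 203. ] [array([377., 246.]), array([449., 220.])]
-0.184 [ 0.60032448 -0.00438903] [254.7 154.5] [247.5 200.8] [array([643., 151.]), array([715., 125.])]
```

Emit:
play_rows:
  motion:
    - [1, 0, 0, 0, 0.103]
    - [1, 0, 0, 0, 0.103]
    - [1, -4.7, -0.65, 0, 0]
    - [1, -4.7, -0.65, 0, 0]
    - [1, -4.7, -0.65, 0, 0]
    - [1, -4.7, -0.65, 0, 0]
    - [1, -4.7, -0.65, 0, 0]
    - [1, -4.7, -0.65, 0, 0]
    - [1, -4.09, -2.86, 0, 0]
    - [1, -4.09, -2.86, 0, 0]
    - [1, -4.09, -2.86, 0, 0]
    - [1, -4.09, -2.86, 0, 0]
    - [1, -4.09, -2.86, 0, 0]
    - [1, -4.09, -2.86, 0, 0]
    - [1, -4.09, -2.86, 0, 0]
    - [1, -4.09, -2.86, 0, 0]
  force: 20

```text
time: 2.2
position: [0.6004, 0.0489, 0.2306]
tool_rot: [0.89, 3.013, 0.0]
ft_force: [0.6, 0.8, 0.8]
grip_width: 0.004
```

```bash
python3 - <<'E'
from h import *
st();plan([(.46,-.28,.23),(.335,-.272,.2)],PSI_C)
E
```

```text
t 2.20 p [0.6004 0.0489 0.2306] yaw 0.9963 tilt -1.0000 f [0.61 0.77 0.82] grip 0.004
q [-0.441  0.223  0.371  1.589 -0.083  1.344  0.937]
spin total 0.001
[ -6.11 -35.24   0.06] n=7 each [-0.87, -5.03, 0.01]
[10.92 -6.13  3.  ] n=3 each [3.64, -2.04, 1.0]
```

Emit:
play_rows:
  motion:
    - [1, -0.87, -5.03, 0, 0]
    - [1, -0.87, -5.03, 0, 0]
    - [1, -0.87, -5.03, 0, 0]
    - [1, -0.87, -5.03, 0, 0]
    - [1, -0.87, -5.03, 0, 0]
    - [1, -0.87, -5.03, 0, 0]
    - [1, -0.87, -5.03, 0, 0]
    - [1, 3.64, -2.04, 1, 0]
    - [1, 3.64, -2.04, 1, 0]
    - [1, 3.64, -2.04, 1, 0]
    - [1, 0, 0, 0, 0]
    - [1, 0, 0, 0, 0]

```text
time: 3.7
position: [0.3355, -0.2703, 0.201]
tool_rot: [0.89, 3.011, 0.001]
ft_force: [0.4, -0.5, 1.2]
grip_width: 0.006
```

```bash
python3 - <<'E'
from h import *
st();plan([(.3285,-.271,.13)],PSI_C)
E
```

```text
t 3.70 p [ 0.3355 -0.2703  0.201 ] yaw 0.9961 tilt -1.0000 f [ 0.36 -0.52  1.16] grip 0.006
q [-0.075 -0.197  0.624  2.02   0.118  1.282  1.502]
spin total 0.000
[ 0.55 -0.44  7.1 ] n=2 each [0.27, -0.22, 3.55]
```

Emit:
play_rows:
  motion:
    - [1, 0.27, -0.22, 2, 0]
    - [1, 0.27, -0.22, 2, 0]
    - [1, 0, 0, 3, 0]
    - [1, 0, 0, 0, 0]
    - [1, 0, 0, 0, 0]

```text
time: 4.32
position: [0.329, -0.2715, 0.1315]
tool_rot: [0.889, 3.012, -0.001]
ft_force: [1.3, 0.5, -0.6]
grip_width: 0.002
```

```bash
python3 - <<'E'
from h import *
st();plan([(.3285,-.271,.13)],PSI_C)
t=optics.get_image("top");crop(t,"pics/b1.png",310,155,440,285,4.5)
s=optics.get_image("scene");crop(s,"pics/b2.png",140,100,260,210,6)
E
```

```text
t 4.33 p [ 0.329  -0.2715  0.1315] yaw 0.9966 tilt -1.0000 f [ 1.33  0.45 -0.61] grip 0.002
q [-0.071 -0.132  0.664  2.12   0.091  1.126  1.546]
spin total 0.001
[0.07 0.02 0.15] n=1 each [0.07, 0.02, 0.15]
```

View pics/b2.png

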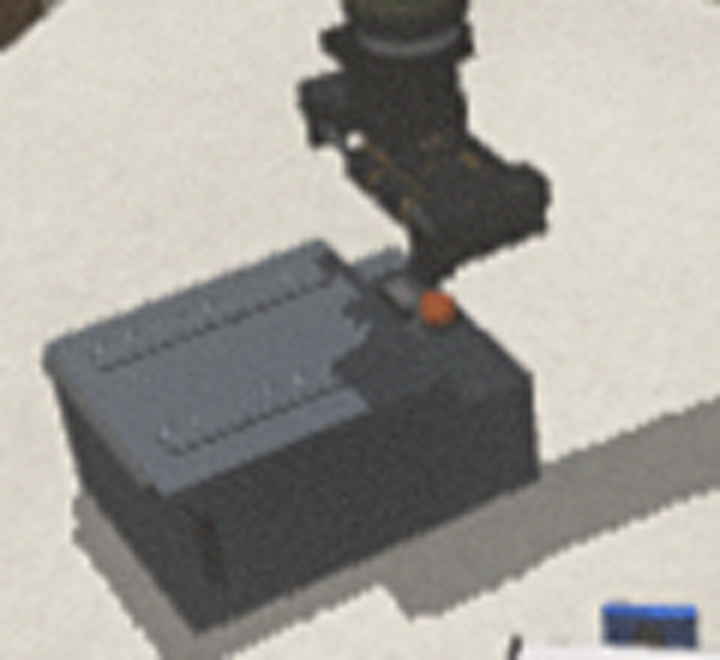

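Emit:
play_rows:
  motion:
    - [1, 0, 0, 1.2, 0]
    - [1, 0, 0, 0.7, 0]
    - [1, 0, 0, 0.5, 0]
    - [1, 0, 0, 0.2, 0]
    - [1, 0, 0, 0, 0]
    - [1, 0, 0, -5.5, 0]
    - [1, 0, 0, -5.5, 0]
    - [1, 0, 0, -5.4, 0]
    - [1, -5.2, 0, 0, 0]
    - [1, -5.2, 0, 0, 0]
    - [1, -5.2, 0, 0, 0]

```text
time: 5.8
position: [0.4605, -0.3564, 0.2686]
tool_rot: [0.888, 3.012, 0.0]
ft_force: [0.1, 0.3, 0.9]
grip_width: 0.006
```

```bash
python3 - <<'E'
from h import *
st()
s=optics.get_image("scene");crop(s,"pics/l1.png",100,50,300,210,4)
st()
E
```

```text
t 5.80 p [ 0.4605 -0.3564  0.2686] yaw 0.9972 tilt -1.0000 f [0.11 0.33 0.94] grip 0.006
q [-0.042  0.188  0.755  1.593 -0.131  1.411  1.723]
t 5.85 p [ 0.4656 -0.3586  0.2644] yaw 0.9996 tilt -1.0000 f [ 4.38  0.17 -1.54] grip 0.006
q [-0.04   0.205  0.755  1.586 -0.135  1.406  1.725]
```

View pics/l1.png

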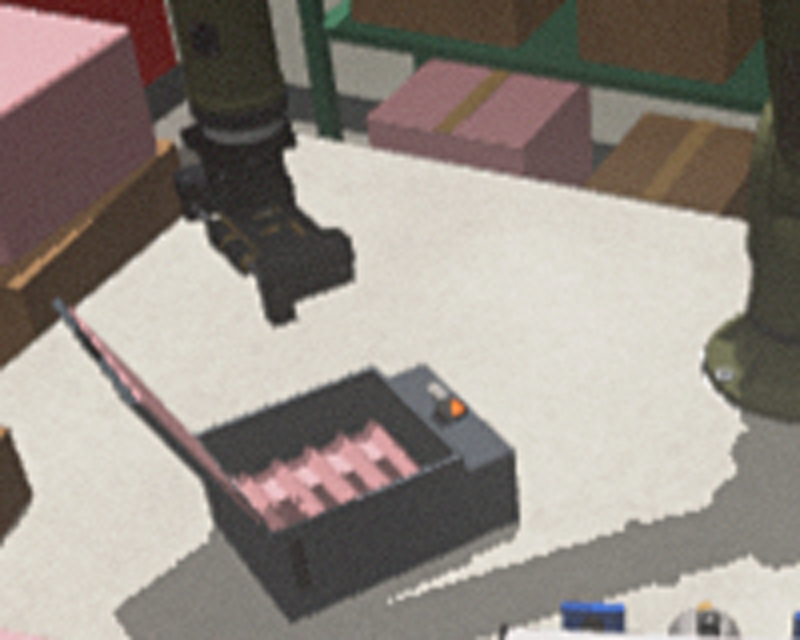

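Emit:
play_rows:
  motion:
    - [1, -3.5, 0, 0, 0]
    - [1, -3, 0, 0, 0]
    - [1, -2, 0, 0, 0]
    - [1, -1.2, 0, 0, 0]
    - [1, -0.5, 0, 0, 0]
    - [1, 0, 0, 0, 0]

```text
time: 6.6
position: [0.5442, -0.4113, 0.2685]
tool_rot: [-0.891, -3.012, -0.0]
ft_force: [0.1, -0.6, 0.1]
grip_width: 0.003
```

```bash
python3 - <<'E'
from h import *
st()
s=optics.get_image("scene");crop(s,"pics/l2.png",100,50,300,210,4)
t=optics.get_image("top");crop(t,"pics/l2t.png",310,135,450,285,4.)
p=cur()[1]-[.443,-.3457,0];print(p[0]*.839-p[1]*.544,p[0]*.544+p[1]*.839)
E
```

```text
t 6.60 p [ 0.5442 -0.4113  0.2685] yaw 0.9958 tilt -1.0000 f [ 0.15 -0.58  0.09] grip 0.003
q [ 0.093  0.444  0.739  1.326 -0.295  1.482  1.805]
0.12020556828121239 -7.15322753809533e-06
```

View pics/l2.png

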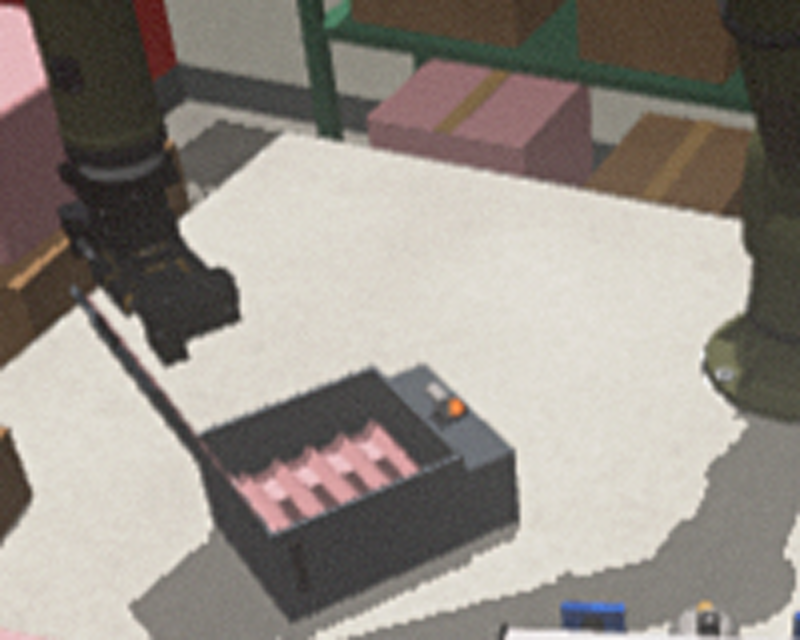

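View pics/l2t.png

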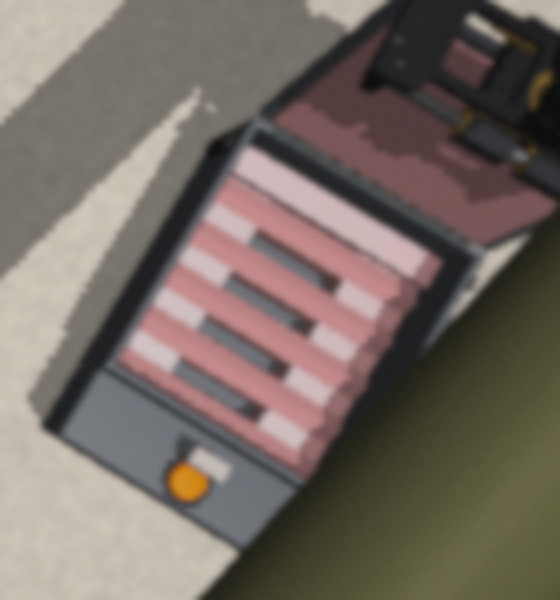

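Emit:
play_rows:
  motion:
    - [1, -0.6, 0, 0, 0]
    - [1, -0.6, 0, 0, 0]
    - [1, -0.4, 0, 0, 0]
    - [1, 0, 0, 0, 0]
    - [1, 0, 0, 0, 0]
    - [1, 0, 0, 0, 0]
    - [1, 0, 0, 0, 0]

```text
time: 7.58
position: [0.5578, -0.42, 0.2686]
tool_rot: [0.891, 3.013, 0.0]
ft_force: [0.2, -0.1, 0.5]
grip_width: 0.006
```

```bash
python3 - <<'E'
from h import *
st()
s=optics.get_image("scene");crop(s,"pics/l3.png",100,50,300,210,4);np.save("l3.npy",s)
p=cur()[1]-[.443,-.3457,0];print(p[0]*.839-p[1]*.544,p[0]*.544+p[1]*.839)
E
```

```text
t 7.58 p [ 0.5578 -0.42    0.2686] yaw 0.9960 tilt -1.0000 f [ 0.17 -0.06  0.45] grip 0.006
q [ 0.117  0.482  0.733  1.277 -0.317  1.497  1.81 ]
0.13673516814355707 0.0001424955820038959
```

View pics/l3.png

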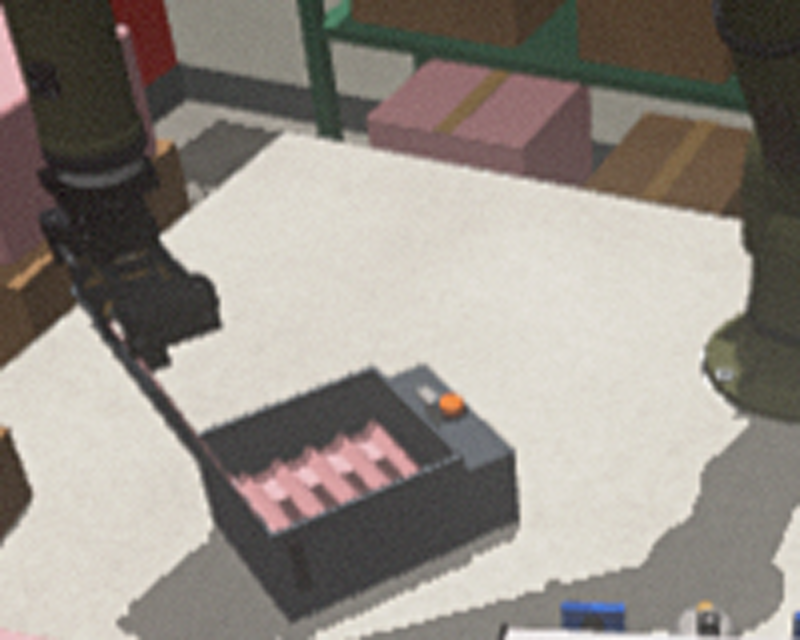

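Emit:
play_rows:
  motion:
    - [1, -0.3, 0, 0, 0]
    - [1, 0, 0, 0, 0]
    - [1, 0, 0, 0, 0]
    - [1, 0, 0, 0, 0]
    - [1, 0, 0, 0, 0]
    - [1, 0, 0, 0, 0]
    - [1, 0, 0, 0, 0]
    - [1, 0, 0, 0, 0]
    - [1, 0, 0, 0, 0]
    - [1, 0, 0, 0, 0]
    - [1, 0, 0, 0, 0]
    - [1, 0, 0, 0, 0]

```text
time: 9.12
position: [0.5604, -0.4216, 0.2685]
tool_rot: [0.891, 3.013, 0.0]
ft_force: [-0.5, 0.2, 0.4]
grip_width: 0.007
```

```bash
python3 - <<'E'
from h import *
st()
a=optics.get_image("scene").astype(int)
for i in range(4):
    s=optics.get_image("scene")
d=np.abs(s.astype(int)-a)[50:210,100:300].max(2);print(d.max(),(d>30).sum())
d=np.abs(s.astype(int)-np.load("l3.npy"))[50:210,100:300].max(2);print(d.max(),(d>30).sum(), np.argwhere(d>30)[:10])
crop(s,"pics/l4.png",100,90,180,180,8)
E
```

```text
t 9.12 p [ 0.5604 -0.4216  0.2685] yaw 0.9960 tilt -1.0000 f [-0.52  0.21  0.38] grip 0.007
q [ 0.121  0.49   0.731  1.268 -0.32   1.5    1.81 ]
137 42
152 450 [[ 0 27]
 [ 1  0]
 [ 1 27]
 [ 2  0]
 [ 2 27]
 [ 3  0]
 [ 3  1]
 [ 3 27]
 [ 4  0]
 [ 4  1]]
```

View pics/l4.png

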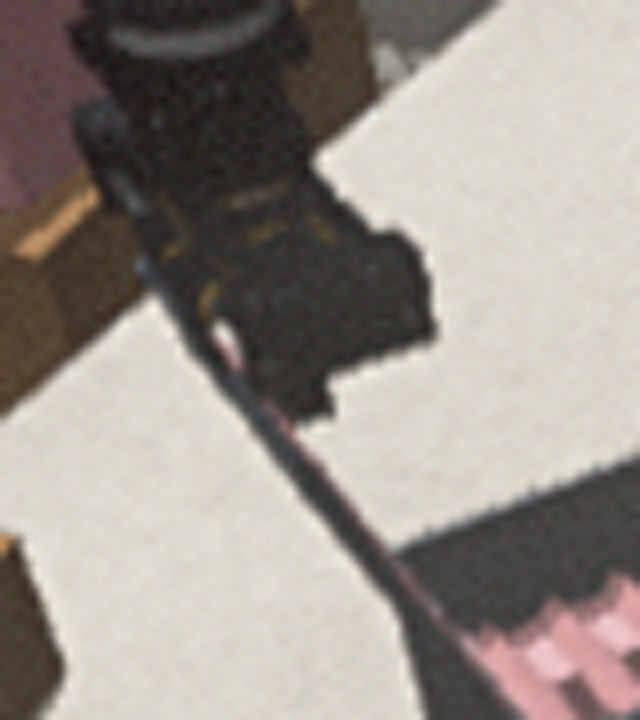

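```bash
python3 - <<'E'
from h import *
xa=np.array([.839,-.544]);ya=np.array([.544,.839]);o=np.array([.443,-.3457])
def cw(x,y,z): return [*(o+x*xa+y*ya),z]
for th in(1.7,1.75,1.8,1.85,1.9,1.95,2.0):
    print(th,proj("scene",cw(.1-.2*np.cos(th),.09,.112+.2*np.sin(th))).round(1))
print(proj("scene",cw(.1,.09,.112)))
a=optics.get_image("scene")
b=[optics.get_image("scene") for i in range(6)]
for s in b:
    d=np.abs(s.astype(int)-a)[100:180,100:180].max(2);q=np.argwhere(d>30);print(len(q),q.min(0) if len(q) else 0,q.max(0) if len(q) else 0)
E
```

```text
1.7 [148.7 140.4]
1.75 [145.8 141.9]
1.8 [143.  143.5]
1.85 [140.3 145.2]
1.9 [137.6 147.1]
1.95 [135.  149.1]
2.0 [132.4 151.1]
[167.02310117 184.01725   ]
0 0 0
0 0 0
0 0 0
0 0 0
0 0 0
0 0 0
```

```bash
python3 - <<'E'
from h import *
xa=np.array([.839,-.544]);ya=np.array([.544,.839]);o=np.array([.443,-.3457])
def cw(x,y,z): return [*(o+x*xa+y*ya),z]
for th in(1.7,1.75,1.8,1.85,1.9,1.95,2.0):
  for L in (.2,):
    f=lambda y:((proj("scene",cw(.1-L*np.cos(th),y,.112+L*np.sin(th)))-[100,90])*8+3.5).round(0)
    print(th,f(-.09),f(.09))
print([((proj("scene",cw(.1,y,.112))-[100,90])*8+3.5).round() for y in(-.09,.09)])
print("fingertip",((proj("scene",cw(.1395+.0095,0,.2605))-[100,90])*8+3.5).round())
t=optics.get_image("top");crop(t,"pics/l5t.png",340,100,480,220,5.5)
for th in(1.7,1.8,1.85,1.9,2.0):print(th,[((proj("top",cw(.1-.2*np.cos(th),y,.112+.2*np.sin(th)))-[340,100])*5.5).round() for y in(-.09,.09)])
E
```

```text
1.7 [221. 208.] [393. 407.]
1.75 [200. 218.] [370. 419.]
1.8 [179. 229.] [347. 432.]
1.85 [159. 242.] [326. 445.]
1.9 [139. 255.] [304. 460.]
1.95 [119. 269.] [283. 476.]
2.0 [101. 284.] [263. 492.]
[array([375., 551.]), array([540., 756.])]
fingertip [278. 422.]
1.7 [array([747., 455.]), array([351., 224.])]
1.8 [array([766., 414.]), array([372., 185.])]
1.85 [array([775., 394.]), array([381., 167.])]
1.9 [array([782., 375.]), array([390., 149.])]
2.0 [array([794., 339.]), array([406., 115.])]
```

View pics/l5t.png

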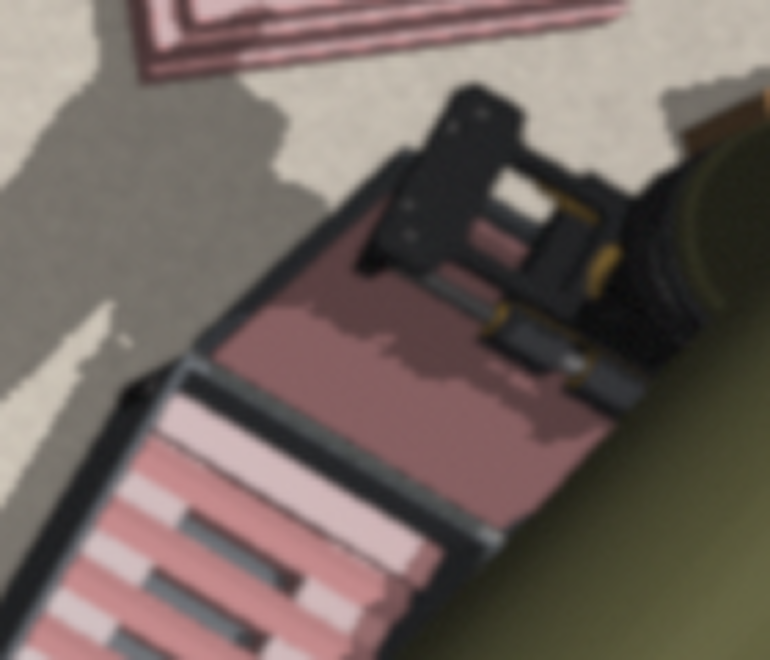

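Emit:
play_rows:
  motion:
    - [1, 0.15, 0, 0, 0]
    - [1, 0.15, 0, 0, 0]
    - [1, 0.15, 0, 0, 0]
    - [1, 0.15, 0, 0, 0]
    - [1, 0.15, 0, 0, 0]
    - [1, 0.15, 0, 0, 0]
    - [1, 0.15, 0, 0, 0]
    - [1, 0.15, 0, 0, 0]
    - [1, 0.15, 0, 0, 0]
    - [1, 0.15, 0, 0, 0]
    - [1, 0.15, 0, 0, 0]
    - [1, 0.15, 0, 0, 0]
    - [1, 0, 0, 0, 0]
    - [1, 0, 0, 0, 0]
    - [1, 0, 0, 0, 0]
    - [1, 0, 0, 0, 0]

```text
time: 11.78
position: [0.5453, -0.4119, 0.2685]
tool_rot: [0.89, 3.013, 0.0]
ft_force: [-0.2, -0.2, 0.7]
grip_width: 0.005
```

```bash
python3 - <<'E'
from h import *
t=optics.get_image("top");crop(t,"pics/l6t.png",340,100,480,220,5.5)
a=optics.get_image("scene")
for i in range(3):s=optics.get_image("scene");d=np.abs(s.astype(int)-a)[100:180,100:180].max(2);print((d>30).sum())
crop(s,"pics/l6.png",100,90,180,180,6.5)
st()
E
```

```text
9
15
20
t 12.03 p [ 0.5453 -0.4119  0.2686] yaw 0.9960 tilt -1.0000 f [ 0.03 -0.61  0.64] grip 0.007
q [ 0.094  0.447  0.739  1.322 -0.297  1.483  1.805]
```

View pics/l6t.png

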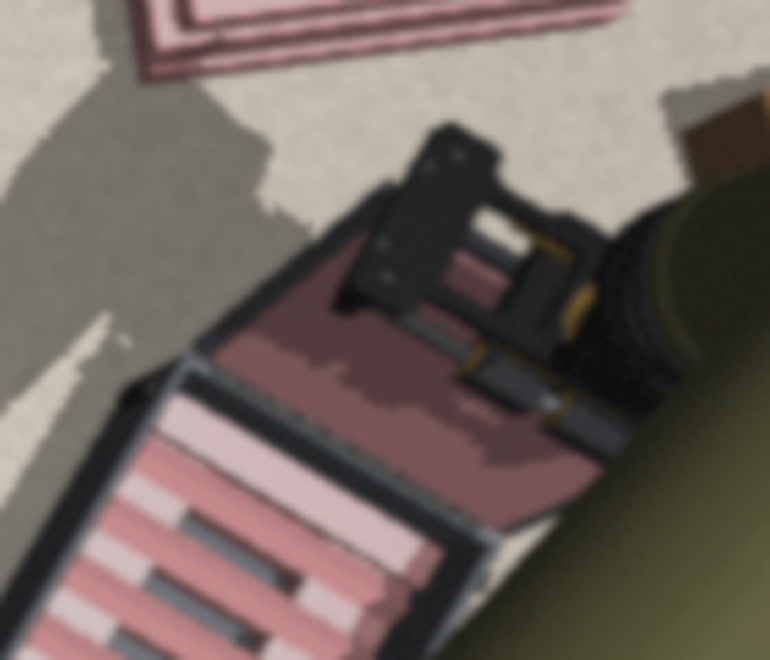

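View pics/l6.png

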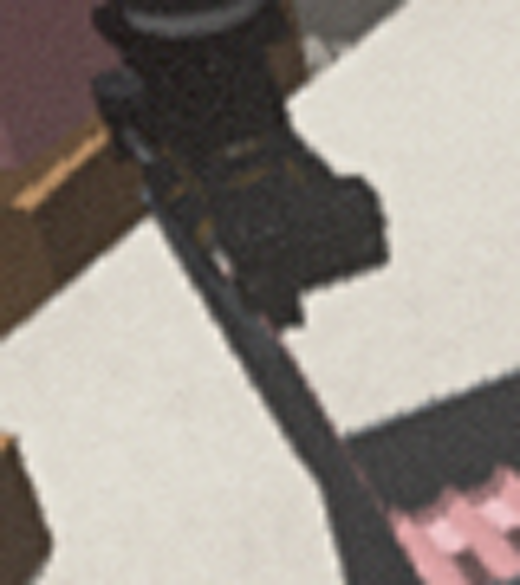

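Emit:
play_rows:
  motion:
    - [1, 0, 0, 0, 0]
    - [1, 0, 0, 0, 0]
    - [1, 0, 0, 0, 0]
    - [1, 0, 0, 0, 0]
    - [1, 0, 0, 0, 0]
    - [1, 0, 0, 0, 0]
    - [1, 0, 0, 0, 0]
    - [1, 0, 0, 0, 0]
    - [1, 0, 0, 0, 0]
    - [1, 0, 0, 0, 0]
    - [1, 0, 0, 0, 0]
    - [1, 0, 0, 0, 0]
    - [1, 0, 0, 0, 0]
    - [1, 0, 0, 0, 0]
    - [1, 0, 0, 0, 0]
    - [1, 0, 0, 0, 0]

```text
time: 14.02
position: [0.5453, -0.4119, 0.2685]
tool_rot: [0.89, 3.013, 0.0]
ft_force: [0.1, 0.1, 0.2]
grip_width: 0.005
```

```bash
python3 - <<'E'
from h import *
a=optics.get_image("scene")
for i in range(4):s=optics.get_image("scene");d=np.abs(s.astype(int)-a)[100:180,100:180].max(2);print((d>30).sum())
np.save("l7.npy",s)
st()
E
```

```text
1
4
2
5
t 14.28 p [ 0.5453 -0.4119  0.2686] yaw 0.9960 tilt -1.0000 f [ 0.97 -0.04 -0.07] grip 0.008
q [ 0.094  0.447  0.739  1.322 -0.297  1.483  1.805]
```

Emit:
play_rows:
  motion:
    - [1, 0.05, 0, 0, 0]
    - [1, 0.05, 0, 0, 0]
    - [1, 0.05, 0, 0, 0]
    - [1, 0.05, 0, 0, 0]
    - [1, 0.05, 0, 0, 0]
    - [1, 0.05, 0, 0, 0]
    - [1, 0.05, 0, 0, 0]
    - [1, 0.05, 0, 0, 0]
    - [1, 0.1, 0, 0, 0]
    - [1, 0.1, 0, 0, 0]
    - [1, 0.1, 0, 0, 0]
    - [1, 0.1, 0, 0, 0]
    - [1, 0.1, 0, 0, 0]
    - [1, 0.1, 0, 0, 0]

```text
time: 16.02
position: [0.5368, -0.4063, 0.2686]
tool_rot: [0.891, 3.013, 0.0]
ft_force: [-0.4, 0.4, -0.1]
grip_width: 0.004
```

```bash
python3 - <<'E'
from h import *
a=optics.get_image("scene")
for i in range(4):s=optics.get_image("scene");d=np.abs(s.astype(int)-a)[100:180,100:180].max(2);print((d>30).sum())
crop(s,"pics/l8.png",100,90,180,180,6.5)
t=optics.get_image("top");crop(t,"pics/l8t.png",340,100,480,220,5.5)
st()
E
```

```text
1
1
1
0
t 16.32 p [ 0.5369 -0.4064  0.2685] yaw 0.9961 tilt -1.0000 f [-0.2   1.45 -0.2 ] grip 0.006
q [ 0.08   0.423  0.743  1.351 -0.283  1.474  1.801]
```

View pics/l8.png

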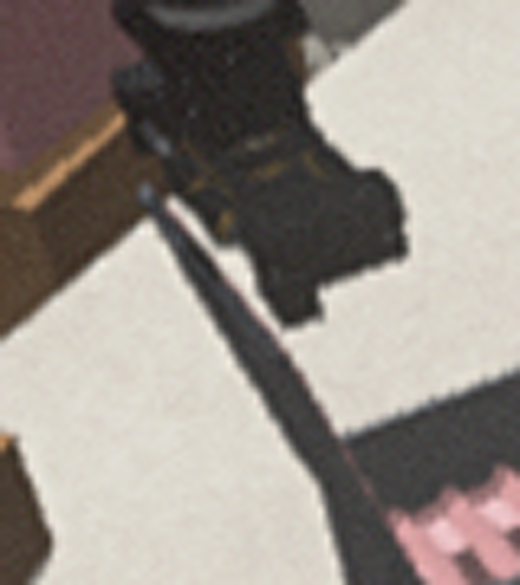

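View pics/l8t.png

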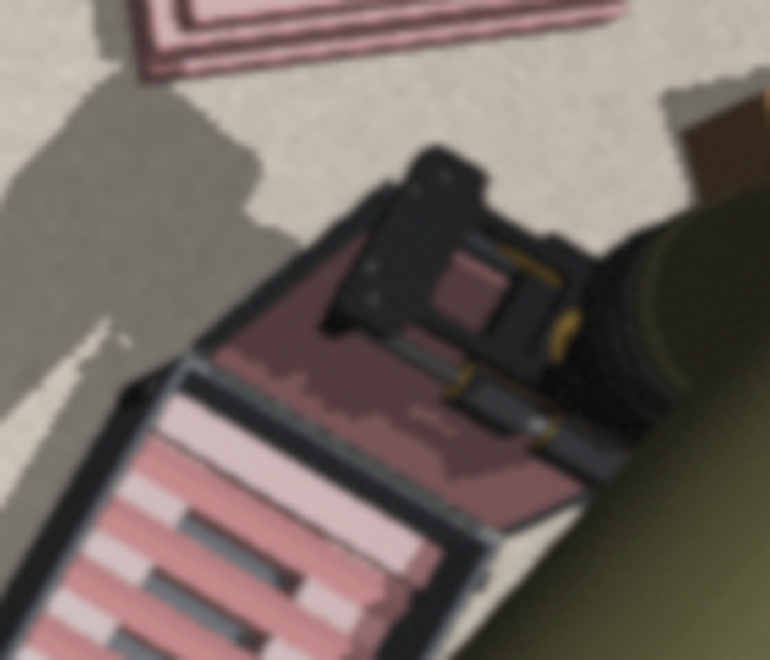

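```bash
python3 - <<'E'
from h import *
plan([(.5,-.38,.2685)])
print('---');
import h
o=cur
def c2():
    s,p,M=o();return s,np.array([.5,-.38,.2685]),M
h.cur=c2
plan([(.6003,-.0044,.23)],PSI_R)
t=optics.get_image("top");np.save("t_open.npy",t)
E
```

```text
[4.53 0.21 0.  ] n=1 each [4.53, 0.21, 0.0]
---
spin total -0.894
[-21.3   32.52   3.85] n=8 each [-2.66, 4.06, 0.48]
```

Emit:
play_rows:
  motion:
    - [1, 1.5, 0.07, 0, 0]
    - [1, 3.03, 0.14, 0, 0]
    - [0.2, 0, 0, 0, -0.179]
    - [0.2, 0, 0, 0, -0.179]
    - [0.2, 0, 0, 0, -0.179]
    - [0.2, 0, 0, 0, -0.179]
    - [0.2, 0, 0, 0, -0.178]
    - [0.2, -2.66, 4.06, 0.48, 0]
    - [0.2, -2.66, 4.06, 0.48, 0]
    - [0.2, -2.66, 4.06, 0.48, 0]
    - [0.2, -2.66, 4.06, 0.48, 0]
    - [0.2, -2.66, 4.06, 0.48, 0]
    - [0.2, -2.66, 4.06, 0.48, 0]
    - [0.2, -2.66, 4.06, 0.48, 0]
    - [0.2, -2.66, 4.06, 0.48, 0]
    - [0.2, 0, 0, 0, 0]
    - [0.2, 0, 0, 0, 0]

```text
time: 18.5
position: [0.6001, -0.0056, 0.2301]
tool_rot: [0.499, -3.101, 0.001]
ft_force: [-0.2, -1.4, 0.3]
grip_width: 0.8
```

```bash
python3 - <<'E'
from h import *
st();plan([(.6003,-.0044,.139)],PSI_R)
t=optics.get_image("top");crop(t,"pics/g1t.png",200,90,440,270,3.3);np.save("t_open.npy",t)
s=optics.get_image("scene");crop(s,"pics/g1s.png",180,110,320,230,5.5)
E
```

```text
t 18.50 p [ 0.6001 -0.0056  0.2301] yaw 1.8898 tilt -1.0000 f [-0.2  -1.41  0.27] grip 0.800
q [-0.371  0.22   0.394  1.596 -0.085  1.343  1.923]
spin total 0.000
[-0.06  0.1   9.11] n=2 each [-0.03, 0.05, 4.56]
```

View pics/g1t.png

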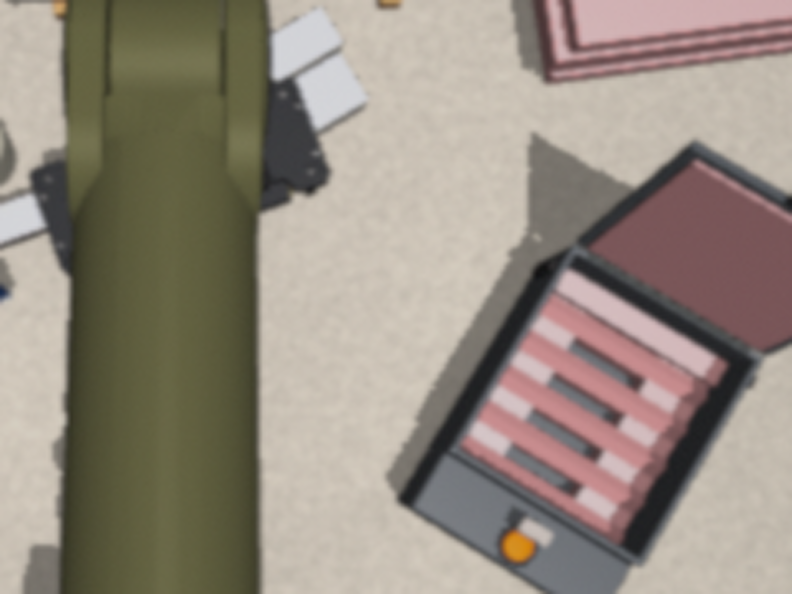

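View pics/g1s.png

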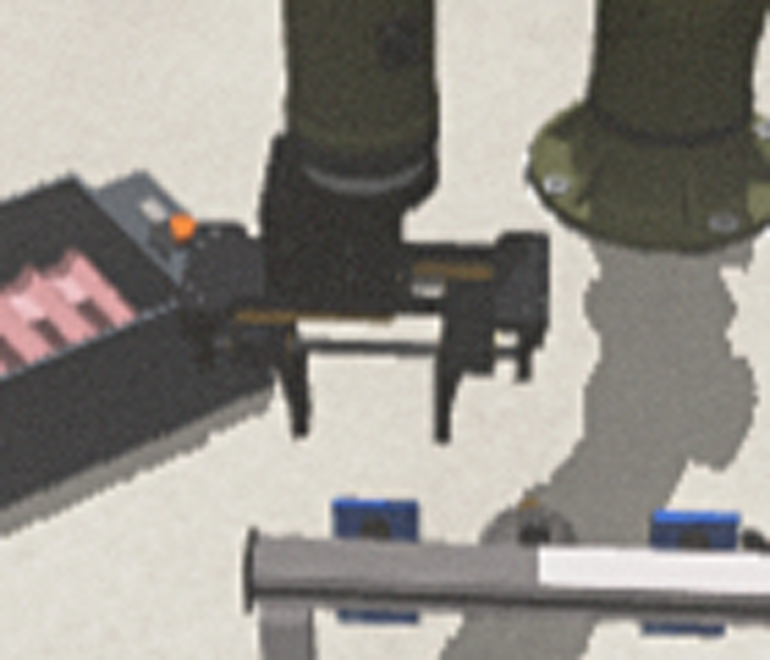

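```bash
cat >> h.py <<'E'
CA=.575;CO=np.array([.443,-.3457]);cxa=np.array([np.cos(CA),-np.sin(CA)]);cya=np.array([np.sin(CA),np.cos(CA)])
def cw(x,y,z): return np.array([*(CO+x*cxa+y*cya),z])
RA=.319;RO=np.array([.5825,.1835]);rxa=np.array([np.cos(RA),np.sin(RA)]);rya=np.array([-np.sin(RA),np.cos(RA)])
def rw(x,y,z): return np.array([*(RO+x*rxa+y*rya),z])
E
python3 - <<'E'
from h import *
t=np.load("t_open.npy");s=5.5;x0,y0=320,130
im=cv2.resize(t[y0:y0+110,x0:x0+130,::-1],None,fx=s,fy=s,interpolation=cv2.INTER_CUBIC)
def q(p):return ((proj("top",p)-[x0,y0]+.5)*s).round().astype(int)
for x in(-.066,-.03,.006,.042):
    for z,c,hx in((.04,(255,255,0),.0075),(.008,(0,255,0),.0075)):
        P=np.array([q(cw(x+a,b,z)) for a,b in((-hx,-.036),(hx,-.036),(hx,.036),(-hx,.036))])
        cv2.polylines(im,[P],True,c,1)
for z,a,b,c in((.112,.1,.09,(0,0,255)),(.112,.094,.084,(255,0,0))):
    cv2.polylines(im,[np.array([q(cw(i*a,j*b,z)) for i,j in((-1,-1),(1,-1),(1,1),(-1,1))])],True,c,1)
P=q(cw(-.136,0,.104));cv2.circle(im,tuple(int(v) for v in P),3,(255,0,0),-1)
cv2.imwrite("pics/ov.png",im)
E
```

```text
(no output)
```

View pics/ov.png

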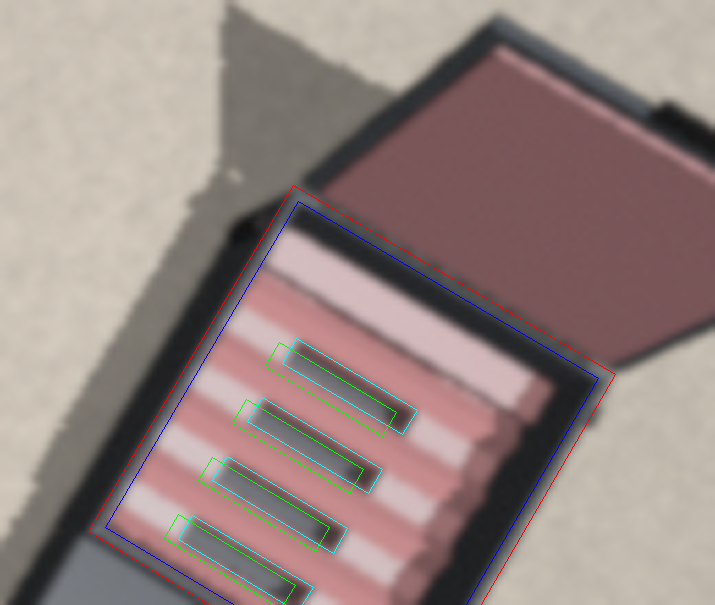

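Emit:
play_rows:
  motion:
    - [0.2, 0, 0.1, 3, 0]
    - [0.2, 0, 0, 3, 0]
    - [0.2, 0, 0, 2, 0]
    - [0.2, 0, 0, 1.1, 0]
    - [0.2, 0, 0, 0, 0]

```text
time: 19.23
position: [0.5995, -0.0048, 0.1389]
tool_rot: [0.497, -3.101, 0.0]
ft_force: [-0.4, 0.9, 1.3]
grip_width: 0.803
```

```bash
python3 - <<'E'
from h import *
st();plan([(.6003,-.0044,.139)],PSI_R)
s=optics.get_image("scene");crop(s,"pics/g2s.png",180,140,320,240,5.5)
E
```

```text
t 19.23 p [ 0.5995 -0.0048  0.1389] yaw 1.8885 tilt -1.0000 f [-0.36  0.92  1.35] grip 0.803
q [-0.361  0.284  0.384  1.71  -0.114  1.171  1.942]
spin total -0.001
[-0.09  0.02 -0.01] n=1 each [-0.09, 0.02, -0.01]
```

View pics/g2s.png

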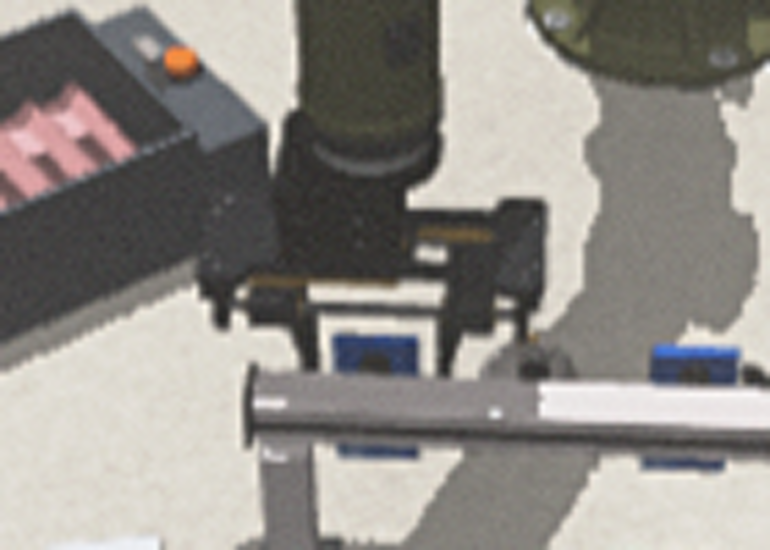

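Fingers straddle the right-hand blue template and the pocket overlay matches the slots to within about 1-2 mm. I'll grip it.

Emit:
play_rows:
  motion:
    - [1, -0.05, 0, 0, 0]
    - [1, 0, 0, 0, 0]
    - [1, 0, 0, 0, 0]
    - [1, 0, 0, 0, 0]
    - [1, 0, 0, 0, 0]
    - [1, 0, 0, 0, 0]
  force: 35

```text
time: 20.02
position: [0.6007, -0.0038, 0.1396]
tool_rot: [-0.499, 3.101, -0.0]
ft_force: [-0.2, 0.7, 3.3]
grip_width: 0.571
```

```bash
python3 - <<'E'
from h import *
st()
E
```

```text
t 20.02 p [ 0.6007 -0.0038  0.1396] yaw 1.8900 tilt -1.0000 f [-0.24  0.65  3.28] grip 0.571
q [-0.361  0.284  0.383  1.707 -0.114  1.171  1.942]
```

Emit:
play_rows:
  motion:
    - [1, 0, 0, -0.65, 0]
    - [1, 0, 0, -0.65, 0]
    - [1, 0, 0, -0.65, 0]
    - [1, 0, 0, -0.65, 0]
    - [1, 0, 0, 0, 0]
    - [1, 0, 0, 0, 0]

```text
time: 20.78
position: [0.6002, -0.0037, 0.165]
tool_rot: [0.499, -3.101, -0.0]
ft_force: [-0.0, -0.1, -1.3]
grip_width: 0.569
```

```bash
python3 - <<'E'
from h import *
st()
s=optics.get_image("scene");crop(s,"pics/g3s.png",180,140,320,240,5.5)
E
```

```text
t 20.77 p [ 0.6002 -0.0037  0.165 ] yaw 1.8900 tilt -1.0000 f [-0.02 -0.06 -1.27] grip 0.569
q [-0.365  0.263  0.386  1.68  -0.105  1.22   1.935]
```

View pics/g3s.png

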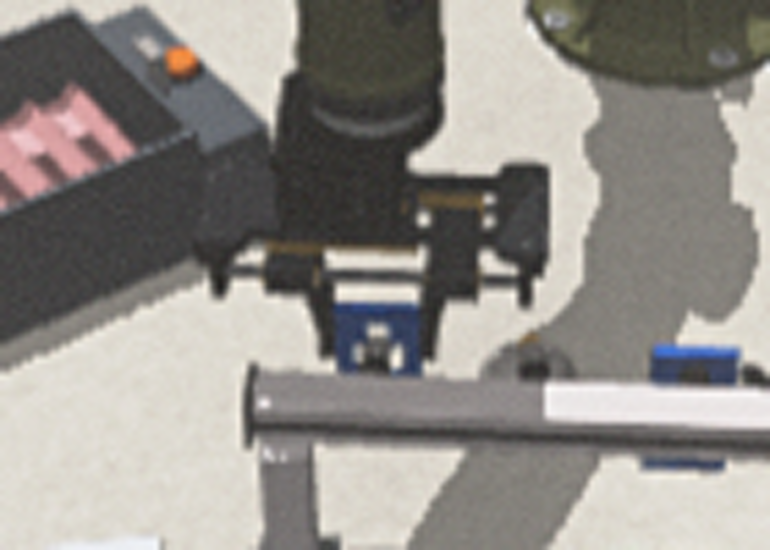

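Emit:
play_rows:
  motion:
    - [1, 0.5, 0, 0, 0]
    - [1, 0.8, 0, 0, 0]
    - [1, 0.8, 0, 0, 0]
    - [1, 0.9, 0, 0, 0]
    - [1, 1.0, 0, 0, 0]
    - [1, 0, 0, 0, 0]
    - [1, 0, 0, -2, 0]
    - [1, 0, 0, -2, 0]
    - [1, 0, 0, -2, 0]
    - [1, 0, 0, 0, 0]

```text
time: 22.08
position: [0.5636, -0.0162, 0.2268]
tool_rot: [-0.499, 3.098, -0.0]
ft_force: [0.7, -0.8, -1.3]
grip_width: 0.567
```

```bash
python3 - <<'E'
from h import *
st()
s=optics.get_image("scene");crop(s,"pics/g4s.png",150,110,310,230,5)
plan([tuple(cw(.042,0,.225))],PSI_C)
E
```

```text
t 22.07 p [ 0.5636 -0.0162  0.2268] yaw 1.8902 tilt -1.0000 f [ 0.67 -0.76 -1.27] grip 0.567
q [-0.377  0.137  0.396  1.692 -0.055  1.319  1.919]
spin total 0.894
[-12.07 -34.17   0.04] n=7 each [-1.72, -4.88, 0.01]
```

View pics/g4s.png

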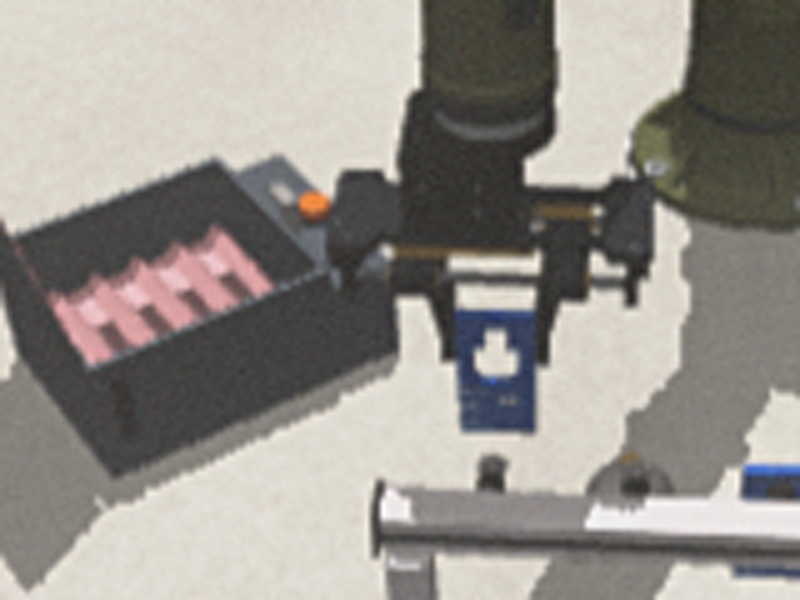

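Emit:
play_rows:
  motion:
    - [1, 0, 0, 0, 0.15]
    - [1, 0, 0, 0, 0.15]
    - [1, 0, 0, 0, 0.15]
    - [1, 0, 0, 0, 0.15]
    - [1, 0, 0, 0, 0.15]
    - [1, 0, 0, 0, 0.144]
    - [1, -1.2, -3.42, 0, 0]
    - [1, -1.2, -3.42, 0, 0]
    - [1, -1.2, -3.42, 0, 0]
    - [1, -1.2, -3.42, 0, 0]
    - [1, -1.2, -3.42, 0, 0]
    - [1, -1.2, -3.42, 0, 0]
    - [1, -1.2, -3.42, 0, 0]
    - [1, -1.2, -3.42, 0, 0]
    - [1, -1.2, -3.42, 0, 0]
    - [1, -1.27, -3.39, 0, 0]
    - [1, 0, 0, 0, 0]
    - [1, 0, 0, 0, 0]

```text
time: 24.38
position: [0.4779, -0.3678, 0.224]
tool_rot: [-0.89, -3.011, -0.002]
ft_force: [0.0, 0.7, -1.1]
grip_width: 0.571
```

```bash
python3 - <<'E'
from h import *
st()
s=optics.get_image("scene");crop(s,"pics/p1s.png",110,80,250,200,5.5)
plan([tuple(cw(.042,0,.085))],PSI_C)
E
```

```text
t 24.38 p [ 0.4779 -0.3678  0.224 ] yaw 0.9963 tilt -1.0000 f [ 0.01  0.69 -1.12] grip 0.571
q [ 0.018  0.264  0.713  1.605 -0.177  1.34   1.752]
spin total 0.002
[-0.06 -0.11 13.92] n=3 each [-0.02, -0.04, 4.64]
```

View pics/p1s.png

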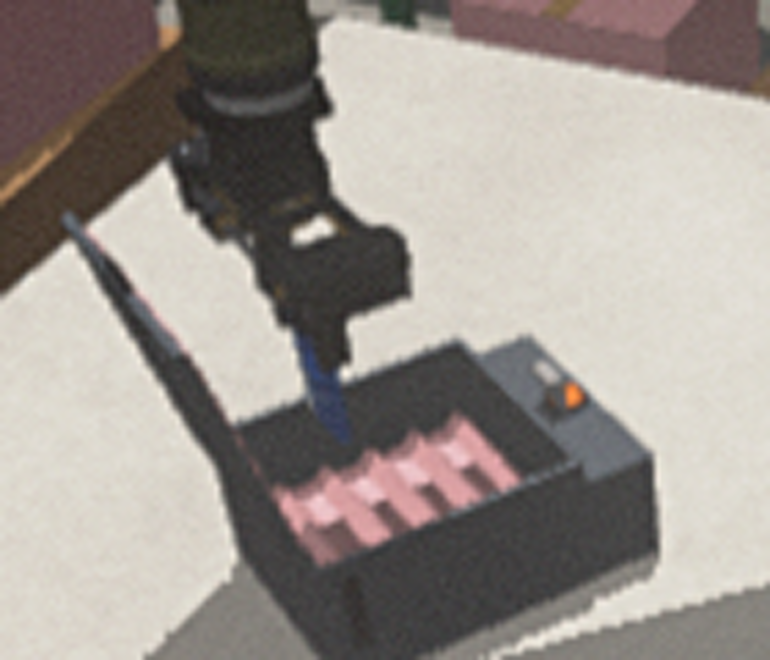

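Emit:
play_rows:
  motion:
    - [1, -0.05, 0, 2.5, 0]
    - [1, 0, -0.1, 2.5, 0]
    - [1, 0, 0, 2.5, 0]
    - [1, 0, 0, 2.0, 0]
    - [1, 0, 0, 0.6, 0]
    - [1, 0, 0, 0.6, 0]
    - [1, 0, 0, 0.6, 0]
    - [1, 0, 0, 0.6, 0]
    - [1, 0, 0, 0.6, 0]
    - [1, 0, 0, 0.6, 0]
    - [1, 0, 0, 0.6, 0]
    - [1, 0, 0, 0.4, 0]
    - [1, 0, 0, 0, 0]

```text
time: 26.05
position: [0.4776, -0.3697, 0.0838]
tool_rot: [-0.89, -3.012, -0.0]
ft_force: [1.5, -0.0, -0.9]
grip_width: 0.571
```

```bash
python3 - <<'E'
from h import *
st()
s=optics.get_image("scene");crop(s,"pics/p2s.png",110,80,250,200,5.5)
E
```

```text
t 26.05 p [ 0.4776 -0.3697  0.0838] yaw 0.9960 tilt -1.0000 f [ 1.51 -0.   -0.94] grip 0.571
q [ 0.064  0.394  0.673  1.758 -0.274  1.086  1.825]
```

View pics/p2s.png

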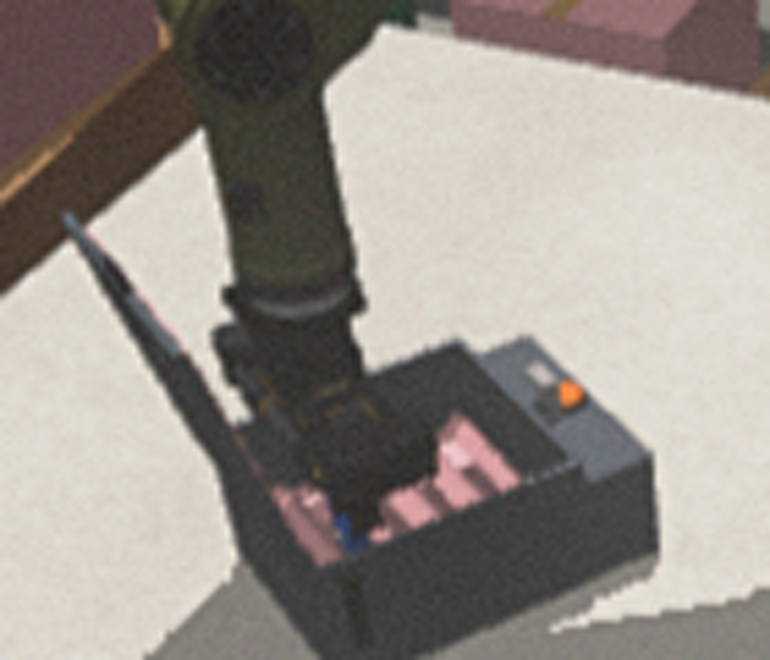

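Emit:
play_rows:
  motion:
    - [1, 0, 0, 0.1, 0]
    - [1, 0, 0, 0.1, 0]
    - [1, 0, 0, 0.1, 0]
    - [1, 0, 0, 0, 0]

```text
time: 26.6
position: [0.4781, -0.37, 0.0819]
tool_rot: [0.89, 3.012, 0.0]
ft_force: [-0.4, 0.2, 3.6]
grip_width: 0.568
```

```bash
python3 - <<'E'
from h import *
st()
E
```

```text
t 26.60 p [ 0.4781 -0.37    0.0819] yaw 0.9960 tilt -1.0000 f [-0.45  0.19  3.63] grip 0.568
q [ 0.066  0.396  0.672  1.759 -0.276  1.081  1.827]
```

Emit:
play_rows:
  motion:
    - [0.3, 0, 0, 0, 0]
    - [0.2, 0, 0, 0, 0]
    - [0.2, 0, 0, 0, 0]
    - [0.2, 0, 0, -1, 0]
    - [0.2, 0, 0, -3, 0]
    - [0.2, 0, 0, -5, 0]
    - [0.2, 0, 0, -5, 0]
    - [0.2, 0, 0, 0, 0]

```text
time: 27.6
position: [0.4796, -0.372, 0.2266]
tool_rot: [0.889, 3.004, -0.003]
ft_force: [-0.2, -0.1, -0.7]
grip_width: 0.798
```

```bash
python3 - <<'E'
from h import *
st()
s=optics.get_image("scene");crop(s,"pics/p3s.png",110,80,250,200,5.5)
plan([tuple(cw(.042,.1,.222))])
import h
o=h.cur
def c2():
    s,p,M=o();return s,cw(.042,.1,.222),M
h.cur=c2
plan([rw(-.042,0,.225)],PSI_R)
E
```

```text
t 27.60 p [ 0.4796 -0.372   0.2266] yaw 0.9956 tilt -1.0000 f [-0.16 -0.1  -0.68] grip 0.798
q [ 0.018  0.264  0.719  1.601 -0.179  1.334  1.756]
[ 0.16 10.17  0.18] n=2 each [0.08, 5.08, 0.09]
spin total -0.894
[-15.22  42.89  -0.3 ] n=9 each [-1.69, 4.77, -0.03]
```

View pics/p3s.png

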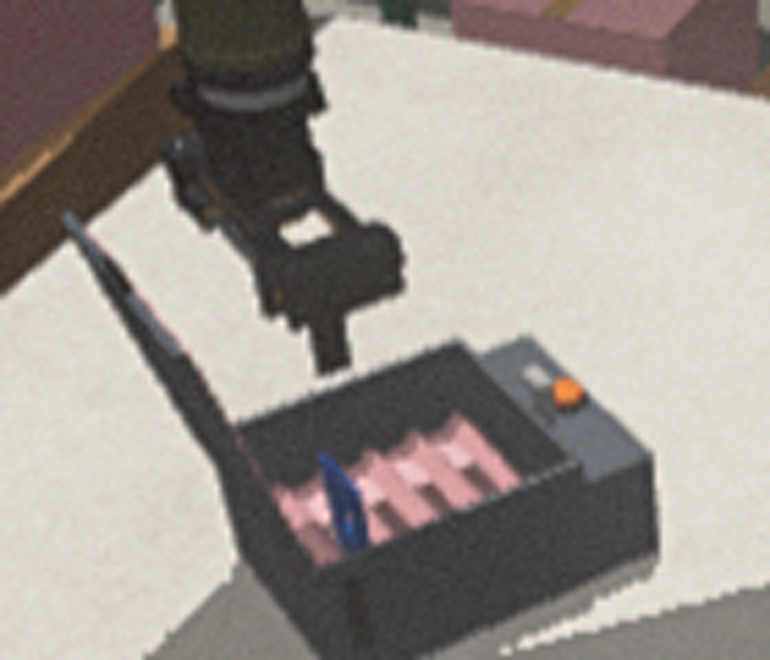

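Emit:
play_rows:
  motion:
    - [0.2, 0.08, 5.08, 0, 0]
    - [0.2, 0.08, 5.08, 0, 0]
    - [0.2, 0, 0, 0, -0.179]
    - [0.2, 0, 0, 0, -0.179]
    - [0.2, 0, 0, 0, -0.179]
    - [0.2, 0, 0, 0, -0.179]
    - [0.2, 0, 0, 0, -0.178]
    - [0.2, -1.69, 4.77, 0, 0]
    - [0.2, -1.69, 4.77, 0, 0]
    - [0.2, -1.69, 4.77, 0, 0]
    - [0.2, -1.69, 4.77, 0, 0]
    - [0.2, -1.69, 4.77, 0, 0]
    - [0.2, -1.69, 4.77, 0, 0]
    - [0.2, -1.69, 4.77, 0, 0]
    - [0.2, -1.69, 4.77, 0, 0]
    - [0.2, -1.7, 4.73, 0, 0]
    - [0.2, 0, 0, 0, 0]
    - [0.2, 0, 0, 0, 0]

```text
time: 29.9
position: [0.541, 0.1705, 0.2199]
tool_rot: [0.499, -3.1, 0.002]
ft_force: [0.5, -0.6, -0.6]
grip_width: 0.806
```

```bash
python3 - <<'E'
from h import *
st();plan([rw(-.042,0,.139)],PSI_R)
s=optics.get_image("scene");crop(s,"pics/g5s.png",220,120,360,230,5.5)
E
```

```text
t 29.90 p [0.541  0.1705 0.2199] yaw 1.8900 tilt -1.0000 f [ 0.5  -0.58 -0.59] grip 0.806
q [-0.547  0.151  0.216  1.683 -0.032  1.314  1.565]
spin total 0.000
[-0.15 -0.07  8.09] n=2 each [-0.07, -0.03, 4.05]
```

View pics/g5s.png

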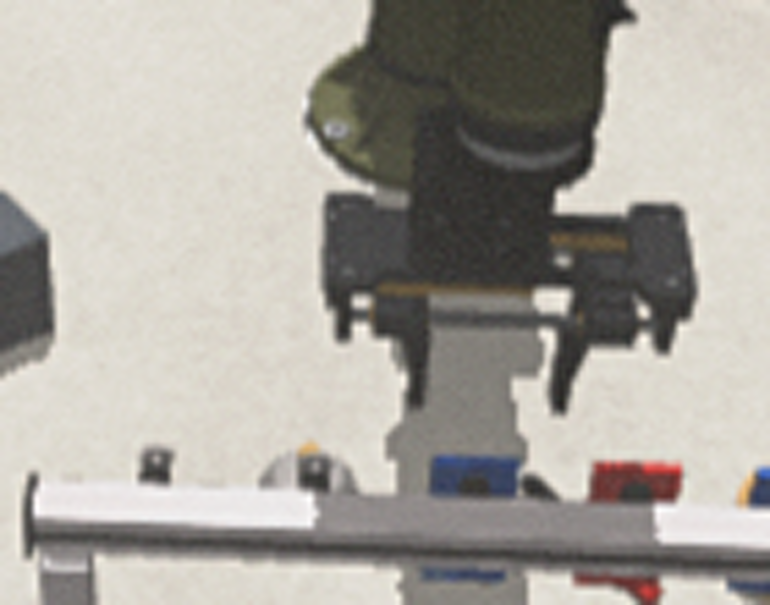

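Emit:
play_rows:
  motion:
    - [0.2, -0.15, -0.05, 3, 0]
    - [0.2, 0, 0, 2.5, 0]
    - [0.2, 0, 0, 1.6, 0]
    - [0.2, 0, 0, 1.0, 0]
    - [0.2, 0, 0, 0, 0]

```text
time: 30.58
position: [0.543, 0.1709, 0.1399]
tool_rot: [0.498, -3.101, 0.0]
ft_force: [-1.0, 0.2, -0.4]
grip_width: 0.804
```

```bash
python3 - <<'E'
from h import *
st();plan([rw(-.042,0,.139)],PSI_R)
s=optics.get_image("scene");crop(s,"pics/g6s.png",220,130,360,240,5.5)
E
```

```text
t 30.57 p [0.543  0.1709 0.1399] yaw 1.8894 tilt -1.0000 f [-0.95  0.24 -0.43] grip 0.804
q [-0.54   0.213  0.213  1.778 -0.049  1.157  1.578]
spin total -0.000
[ 0.05 -0.04  0.09] n=1 each [0.05, -0.04, 0.09]
```

View pics/g6s.png

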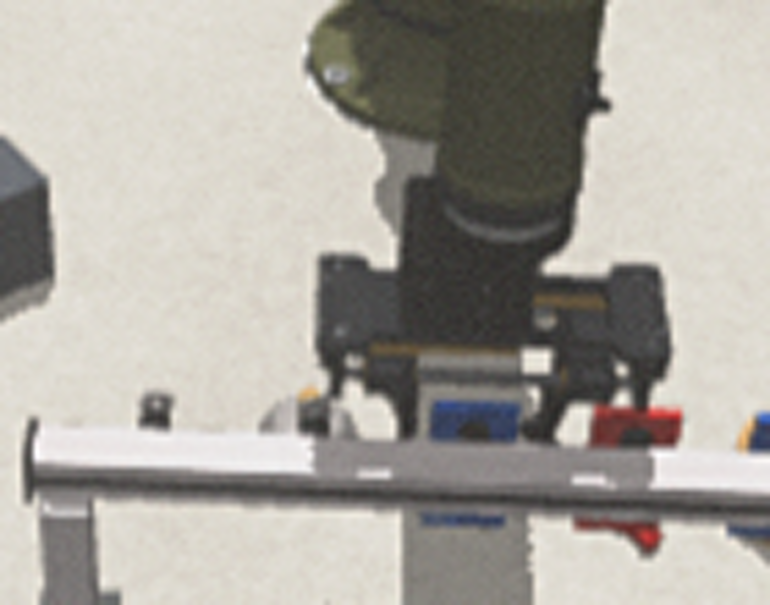

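Emit:
play_rows:
  motion:
    - [1, 0.05, -0.05, 0.05, 0]
    - [1, 0, 0, 0, 0]
    - [1, 0, 0, 0, 0]
    - [1, 0, 0, 0, 0]
    - [1, 0, 0, 0, 0]
    - [1, 0, 0, 0, 0]
    - [1, 0, 0, -0.65, 0]
    - [1, 0, 0, -0.65, 0]
    - [1, 0, 0, -0.65, 0]
    - [1, 0, 0, -0.65, 0]
    - [1, 0, 0, 0, 0]
    - [1, 0, 0, 0, 0]

```text
time: 32.12
position: [0.5427, 0.1707, 0.1655]
tool_rot: [0.499, -3.101, -0.0]
ft_force: [0.3, 0.5, -0.8]
grip_width: 0.569
```

```bash
python3 - <<'E'
from h import *
st()
s=optics.get_image("scene");crop(s,"pics/g7s.png",220,130,360,240,5.5)
E
```

```text
t 32.12 p [0.5427 0.1707 0.1655] yaw 1.8900 tilt -1.0000 f [ 0.28  0.47 -0.84] grip 0.569
q [-0.542  0.19   0.214  1.751 -0.043  1.206  1.574]
```

View pics/g7s.png

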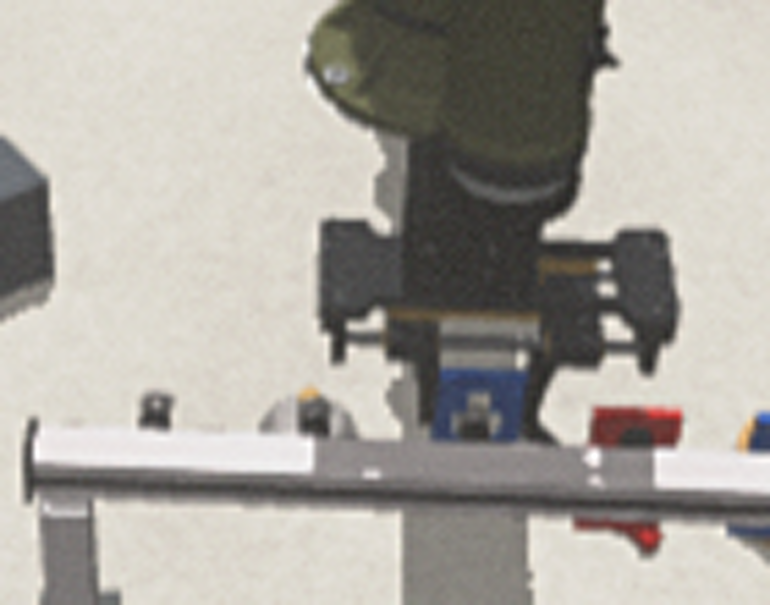

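Emit:
play_rows:
  motion:
    - [1, 0.5, 0, 0, 0]
    - [1, 0.8, 0, 0, 0]
    - [1, 0.8, 0, 0, 0]
    - [1, 0.9, 0, 0, 0]
    - [1, 1.0, 0, 0, 0]
    - [1, 0, 0, 0, 0]
    - [1, 0, 0, -2, 0]
    - [1, 0, 0, -2, 0]
    - [1, 0, 0, -2, 0]
    - [1, 0, 0, 0, 0]

```text
time: 33.42
position: [0.506, 0.1586, 0.2273]
tool_rot: [-0.499, 3.098, 0.001]
ft_force: [1.3, 0.1, -2.6]
grip_width: 0.568
```

```bash
python3 - <<'E'
from h import *
st()
s=optics.get_image("scene");crop(s,"pics/g8s.png",220,110,360,240,5)
plan([tuple(cw(.006,0,.225))],PSI_C)
E
```

```text
t 33.42 p [0.506  0.1586 0.2273] yaw 1.8901 tilt -1.0000 f [ 1.3   0.13 -2.58] grip 0.568
q [-0.554  0.062  0.21   1.763 -0.014  1.314  1.549]
spin total 0.894
[-22.78 -45.68   0.09] n=10 each [-2.28, -4.57, 0.01]
```

View pics/g8s.png

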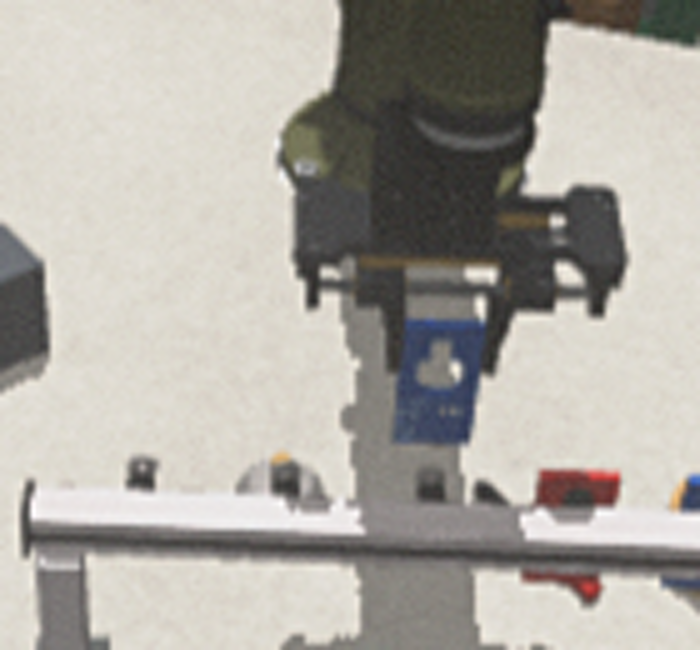

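Emit:
play_rows:
  motion:
    - [1, 0, 0, 0, 0.15]
    - [1, 0, 0, 0, 0.15]
    - [1, 0, 0, 0, 0.15]
    - [1, 0, 0, 0, 0.15]
    - [1, 0, 0, 0, 0.15]
    - [1, 0, 0, 0, 0.144]
    - [1, -1.9, -3.81, 0, 0]
    - [1, -1.9, -3.81, 0, 0]
    - [1, -1.9, -3.81, 0, 0]
    - [1, -1.9, -3.81, 0, 0]
    - [1, -1.9, -3.81, 0, 0]
    - [1, -1.9, -3.81, 0, 0]
    - [1, -1.9, -3.81, 0, 0]
    - [1, -1.9, -3.81, 0, 0]
    - [1, -1.9, -3.81, 0, 0]
    - [1, -1.9, -3.81, 0, 0]
    - [1, -1.9, -3.81, 0, 0]
    - [1, -1.88, -3.77, 0, 0]
    - [1, 0, 0, 0, 0]
    - [1, 0, 0, 0, 0]

```text
time: 35.98
position: [0.4476, -0.3482, 0.2245]
tool_rot: [-0.89, -3.011, -0.001]
ft_force: [0.0, 0.2, -2.0]
grip_width: 0.57
```

```bash
python3 - <<'E'
from h import *
st()
s=optics.get_image("scene");crop(s,"pics/p4s.png",110,80,250,200,5.5)
plan([tuple(cw(.006,0,.085))],PSI_C)
E
```

```text
t 35.98 p [ 0.4476 -0.3482  0.2245] yaw 0.9962 tilt -1.0000 f [ 0.04  0.21 -1.97] grip 0.570
q [-0.045  0.174  0.744  1.693 -0.121  1.324  1.717]
spin total 0.002
[-0.08 -0.12 13.97] n=3 each [-0.03, -0.04, 4.66]
```

View pics/p4s.png

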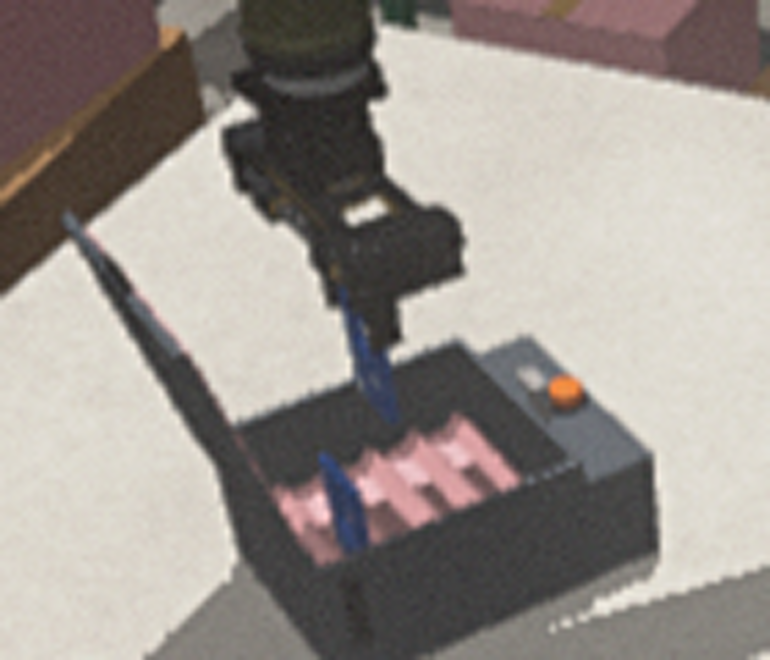

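Emit:
play_rows:
  motion:
    - [1, -0.08, 0, 2.5, 0]
    - [1, 0, -0.12, 2.5, 0]
    - [1, 0, 0, 2.5, 0]
    - [1, 0, 0, 2.0, 0]
    - [1, 0, 0, 0.6, 0]
    - [1, 0, 0, 0.6, 0]
    - [1, 0, 0, 0.6, 0]
    - [1, 0, 0, 0.6, 0]
    - [1, 0, 0, 0.6, 0]
    - [1, 0, 0, 0.6, 0]
    - [1, 0, 0, 0.6, 0]
    - [1, 0, 0, 0.4, 0]
    - [1, 0, 0, 0, 0]

```text
time: 37.65
position: [0.4475, -0.3504, 0.0843]
tool_rot: [-0.89, -3.012, -0.0]
ft_force: [-0.7, -0.3, -0.2]
grip_width: 0.569
```

```bash
python3 - <<'E'
from h import *
st()
E
```

```text
t 37.65 p [ 0.4475 -0.3504  0.0843] yaw 0.9960 tilt -1.0000 f [-0.69 -0.26 -0.18] grip 0.569
q [ 0.01   0.32   0.712  1.848 -0.238  1.061  1.809]
```

Emit:
play_rows:
  motion:
    - [1, 0, 0, 0.1, 0]
    - [1, 0, 0, 0.1, 0]
    - [1, 0, 0, 0.1, 0]
    - [1, 0, 0, 0, 0]

```text
time: 38.15
position: [0.448, -0.3507, 0.0822]
tool_rot: [0.89, 3.012, 0.0]
ft_force: [-0.5, 1.0, 4.1]
grip_width: 0.572
```

```bash
python3 - <<'E'
from h import *
st()
s=optics.get_image("scene");crop(s,"pics/p5s.png",110,80,250,200,5.5)
E
```

```text
t 38.15 p [ 0.448  -0.3507  0.0822] yaw 0.9960 tilt -1.0000 f [-0.52  1.01  4.08] grip 0.572
q [ 0.011  0.323  0.711  1.849 -0.241  1.056  1.812]
```

View pics/p5s.png

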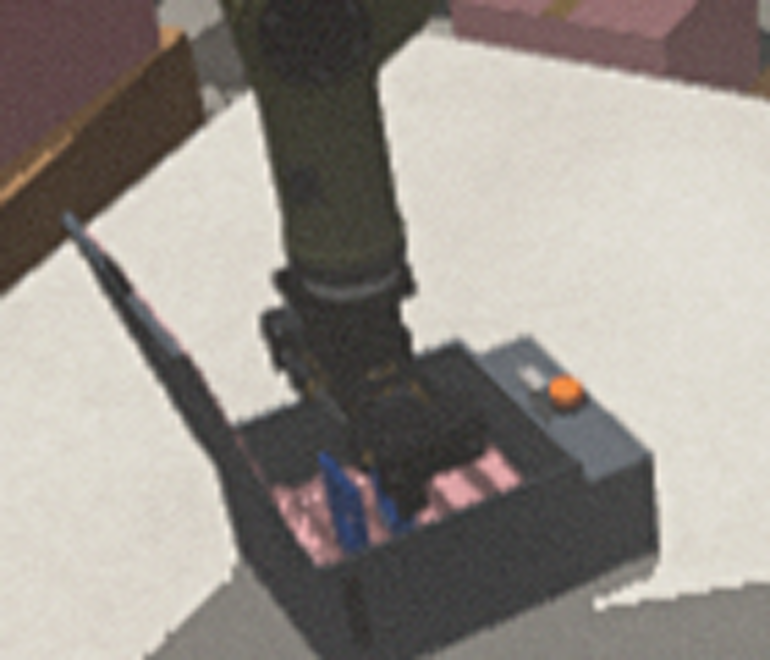

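Emit:
play_rows:
  motion:
    - [0.3, 0, 0, 0, 0]
    - [0.2, 0, 0, 0, 0]
    - [0.2, 0, 0, 0, 0]
    - [0.2, 0, 0, -1, 0]
    - [0.2, 0, 0, -3, 0]
    - [0.2, 0, 0, -5, 0]
    - [0.2, 0, 0, -5, 0]
    - [0.2, 0, 0, 0, 0]

```text
time: 39.2
position: [0.4496, -0.3526, 0.2267]
tool_rot: [0.889, 3.004, -0.002]
ft_force: [-0.1, -0.0, -0.0]
grip_width: 0.796
```

```bash
python3 - <<'E'
from h import *
st()
s=optics.get_image("scene");crop(s,"pics/p6s.png",110,80,250,200,5.5)
plan([rw(-.042,.184,.225)],PSI_R)
E
```

```text
t 39.20 p [ 0.4496 -0.3526  0.2267] yaw 0.9957 tilt -1.0000 f [-0.09 -0.   -0.02] grip 0.796
q [-0.047  0.175  0.753  1.689 -0.125  1.318  1.724]
spin total -0.894
[-25.29  65.    -0.09] n=13 each [-1.95, 5.0, -0.01]
```

View pics/p6s.png

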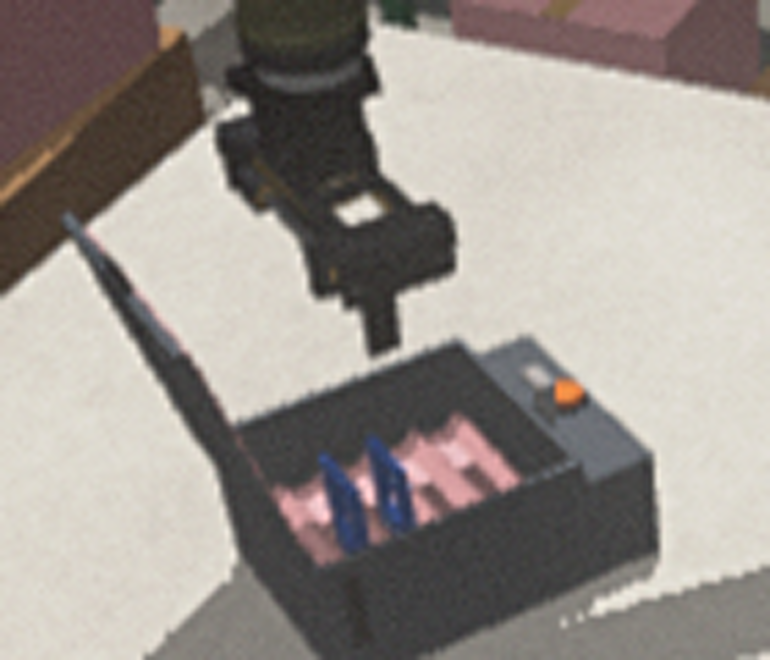

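Emit:
play_rows:
  motion:
    - [0.2, 0, 0, 0, -0.179]
    - [0.2, 0, 0, 0, -0.179]
    - [0.2, 0, 0, 0, -0.179]
    - [0.2, 0, 0, 0, -0.179]
    - [0.2, 0, 0, 0, -0.178]
    - [0.2, -1.95, 5, 0, 0]
    - [0.2, -1.95, 5, 0, 0]
    - [0.2, -1.95, 5, 0, 0]
    - [0.2, -1.95, 5, 0, 0]
    - [0.2, -1.95, 5, 0, 0]
    - [0.2, -1.95, 5, 0, 0]
    - [0.2, -1.95, 5, 0, 0]
    - [0.2, -1.95, 5, 0, 0]
    - [0.2, -1.95, 5, 0, 0]
    - [0.2, -1.95, 5, 0, 0]
    - [0.2, -1.95, 5, 0, 0]
    - [0.2, -1.95, 5, 0, 0]
    - [0.2, -1.89, 5, 0, 0]
    - [0.2, 0, 0, 0, 0]
    - [0.2, 0, 0, 0, 0]

```text
time: 41.75
position: [0.4834, 0.345, 0.2202]
tool_rot: [0.499, -3.1, 0.003]
ft_force: [-0.5, -0.5, 0.8]
grip_width: 0.797
```

```bash
python3 - <<'E'
from h import *
st();plan([rw(-.042,.184,.139)],PSI_R)
s=optics.get_image("scene");crop(s,"pics/g9s.png",290,120,430,230,5.5)
t=optics.get_image("top");crop(t,"pics/g9t.png",85,100,285,250,4)
E
```

```text
t 41.75 p [0.4834 0.345  0.2202] yaw 1.8901 tilt -1.0000 f [-0.52 -0.53  0.76] grip 0.797
q [-0.677  0.209  0.013  1.611 -0.002  1.325  1.227]
spin total 0.000
[-0.14 -0.04  8.12] n=2 each [-0.07, -0.02, 4.06]
```

View pics/g9s.png

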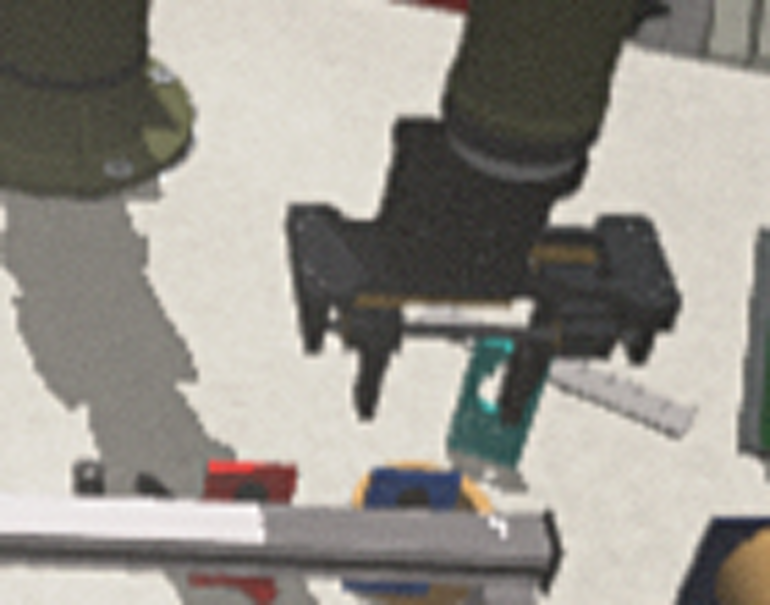

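View pics/g9t.png

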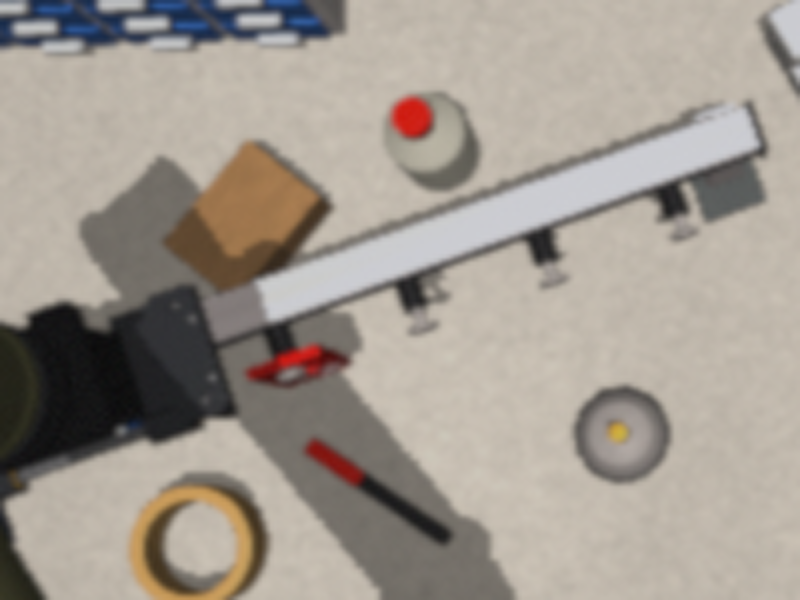

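```bash
python3 - <<'E'
from h import *
for z in(0,.05,.1):print(ray("top",120,278,z))
s=optics.get_image("scene");h=cv2.cvtColor(s,cv2.COLOR_RGB2HSV);
print(rw(-.082,.184,0))
E
```

```text
[0.26773764 0.40886693 0.        ]
[0.27474565 0.39088211 0.05      ]
[0.28175367 0.37289728 0.1       ]
[0.44693138 0.3325005  0.        ]
```

Emit:
play_rows:
  motion:
    - [0.2, -0.14, -0.04, 3, 0]
    - [0.2, 0, 0, 2.5, 0]
    - [0.2, 0, 0, 1.6, 0]
    - [0.2, 0, 0, 1.0, 0]
    - [0.2, 0, 0, 0, 0]

```text
time: 42.52
position: [0.4853, 0.3457, 0.1404]
tool_rot: [0.499, -3.101, 0.0]
ft_force: [0.0, 0.7, -0.2]
grip_width: 0.802
```

```bash
python3 - <<'E'
from h import *
st();plan([rw(-.042,.184,.139)],PSI_R)
s=optics.get_image("scene");crop(s,"pics/g10s.png",290,130,430,240,5.5)
E
```

```text
t 42.52 p [0.4853 0.3457 0.1404] yaw 1.8896 tilt -1.0000 f [ 0.03  0.68 -0.24] grip 0.802
q [-0.673  0.265  0.011  1.706 -0.003  1.171  1.229]
spin total -0.000
[ 0.05 -0.05  0.14] n=1 each [0.05, -0.05, 0.14]
```

View pics/g10s.png

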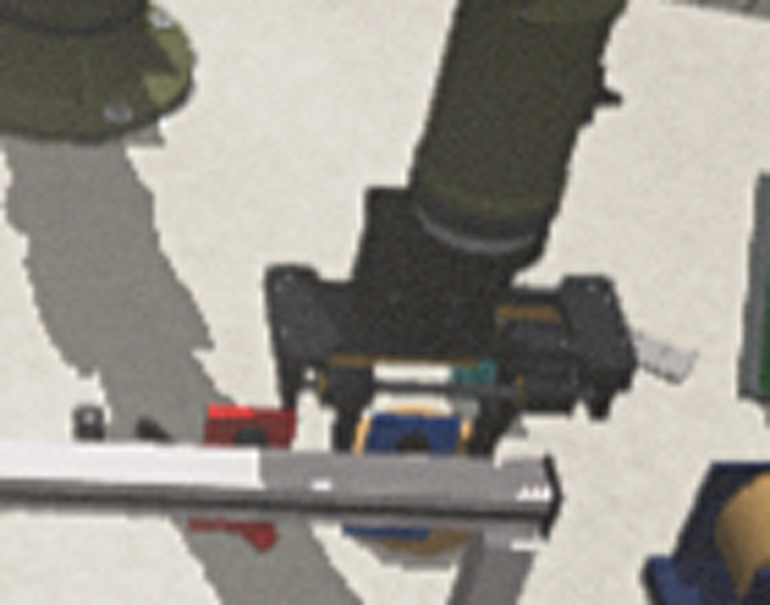

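Centred on the left blue template, and the turquoise plate is 17 cm away. Gripping and lifting.

Emit:
play_rows:
  motion:
    - [1, 0.05, -0.05, 0.1, 0]
    - [1, 0, 0, 0, 0]
    - [1, 0, 0, 0, 0]
    - [1, 0, 0, 0, 0]
    - [1, 0, 0, 0, 0]
    - [1, 0, 0, 0, 0]
    - [1, 0, 0, -0.65, 0]
    - [1, 0, 0, -0.65, 0]
    - [1, 0, 0, -0.65, 0]
    - [1, 0, 0, -0.65, 0]
    - [1, 0, 0, 0, 0]
    - [1, 0, 0, 0, 0]

```text
time: 44.08
position: [0.4849, 0.3453, 0.1656]
tool_rot: [0.499, -3.101, 0.0]
ft_force: [0.3, 0.0, -0.6]
grip_width: 0.569
```

```bash
python3 - <<'E'
from h import *
st()
s=optics.get_image("scene");crop(s,"pics/g11s.png",290,130,430,240,5.5)
E
```

```text
t 44.08 p [0.4849 0.3453 0.1656] yaw 1.8900 tilt -1.0000 f [ 0.27  0.04 -0.59] grip 0.569
q [-0.674  0.244  0.012  1.679 -0.003  1.218  1.229]
```

View pics/g11s.png

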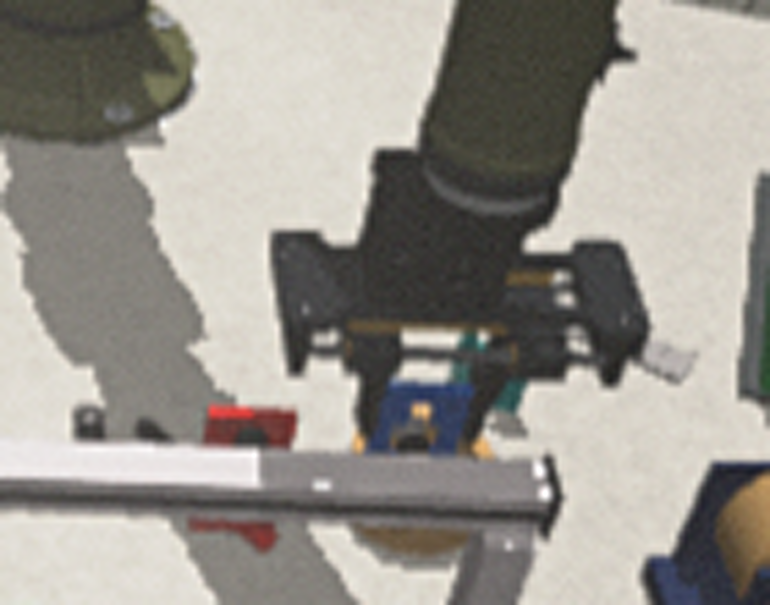

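Emit:
play_rows:
  motion:
    - [1, 0.5, 0, 0, 0]
    - [1, 0.8, 0, 0, 0]
    - [1, 0.8, 0, 0, 0]
    - [1, 0.9, 0, 0, 0]
    - [1, 1.0, 0, 0, 0]
    - [1, 0, 0, 0, 0]
    - [1, 0, 0, -2, 0]
    - [1, 0, 0, -2, 0]
    - [1, 0, 0, -2, 0]
    - [1, 0, 0, 0, 0]

```text
time: 45.38
position: [0.4481, 0.3336, 0.2274]
tool_rot: [-0.498, 3.098, 0.003]
ft_force: [-0.2, 0.9, -0.5]
grip_width: 0.572
```

```bash
python3 - <<'E'
from h import *
st()
s=optics.get_image("scene");crop(s,"pics/g12s.png",290,110,430,240,5)
plan([(.50,.0,.225),tuple(cw(-.03,0,.225))],PSI_C)
E
```

```text
t 45.38 p [0.4481 0.3336 0.2274] yaw 1.8898 tilt -1.0000 f [-0.23  0.91 -0.53] grip 0.572
q [-0.689  0.127  0.002  1.691 -0.     1.32   1.202]
spin total 0.894
[-22.52 -25.09   0.1 ] n=7 each [-3.22, -3.58, 0.01]
[-11.02 -32.11  -0.  ] n=7 each [-1.57, -4.59, -0.0]
```

View pics/g12s.png

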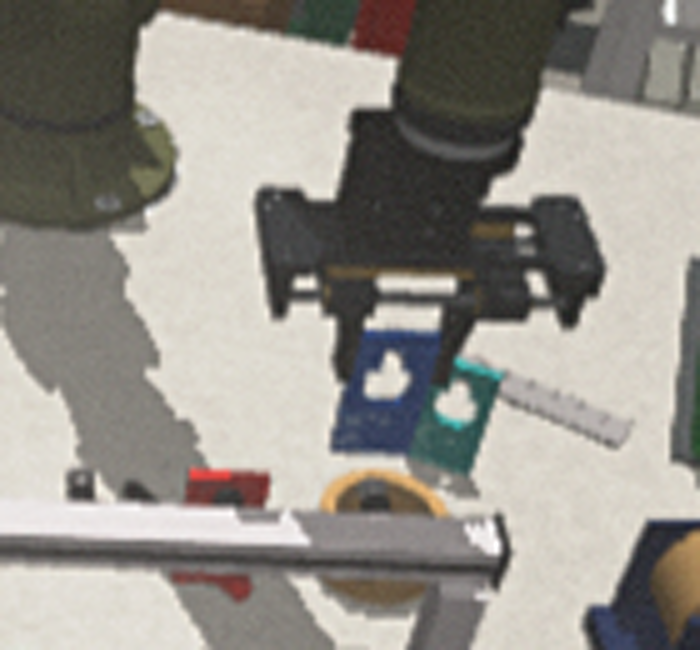

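Emit:
play_rows:
  motion:
    - [1, 0, 0, 0, 0.15]
    - [1, 0, 0, 0, 0.15]
    - [1, 0, 0, 0, 0.15]
    - [1, 0, 0, 0, 0.15]
    - [1, 0, 0, 0, 0.15]
    - [1, 0, 0, 0, 0.144]
    - [1, -2.81, -3.14, 0, 0]
    - [1, -2.81, -3.14, 0, 0]
    - [1, -2.81, -3.14, 0, 0]
    - [1, -2.81, -3.14, 0, 0]
    - [1, -2.81, -3.14, 0, 0]
    - [1, -2.81, -3.14, 0, 0]
    - [1, -2.81, -3.14, 0, 0]
    - [1, -2.81, -3.14, 0, 0]

```text
time: 47.18
position: [0.4986, -0.0017, 0.2244]
tool_rot: [-0.89, -3.012, 0.001]
ft_force: [0.3, 0.4, -0.8]
grip_width: 0.567
```

Emit:
play_rows:
  motion:
    - [1, -1.22, -3.57, 0, 0]
    - [1, -1.22, -3.57, 0, 0]
    - [1, -1.22, -3.57, 0, 0]
    - [1, -1.22, -3.57, 0, 0]
    - [1, -1.22, -3.57, 0, 0]
    - [1, -1.22, -3.57, 0, 0]
    - [1, -1.22, -3.57, 0, 0]
    - [1, -1.22, -3.57, 0, 0]
    - [1, -1.22, -3.57, 0, 0]
    - [1, 0, 0, 0, 0]
    - [1, 0, 0, 0, 0]

```text
time: 48.55
position: [0.4165, -0.3287, 0.2247]
tool_rot: [-0.89, -3.011, -0.001]
ft_force: [1.3, 0.8, -1.1]
grip_width: 0.57
```

```bash
python3 - <<'E'
from h import *
st()
s=optics.get_image("scene");crop(s,"pics/p7s.png",110,80,250,200,5.5)
plan([tuple(cw(-.03,0,.085))],PSI_C)
E
```

```text
t 48.55 p [ 0.4165 -0.3287  0.2247] yaw 0.9962 tilt -1.0000 f [ 1.29  0.79 -1.14] grip 0.570
q [-0.065  0.071  0.721  1.777 -0.048  1.314  1.664]
spin total 0.002
[-0.14 -0.04 13.98] n=3 each [-0.05, -0.01, 4.66]
```

View pics/p7s.png

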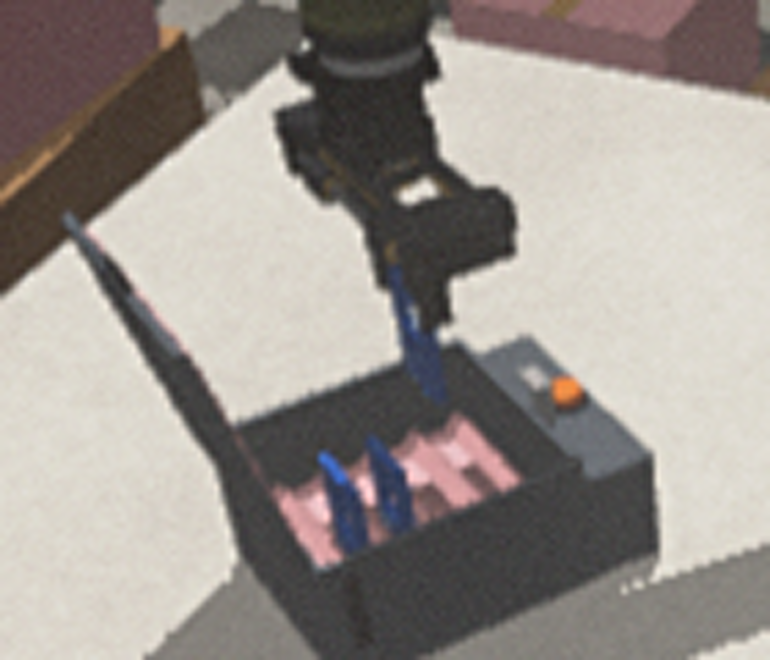

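Emit:
play_rows:
  motion:
    - [1, -0.14, -0.04, 2.5, 0]
    - [1, 0, -0.08, 2.5, 0]
    - [1, 0, 0, 2.5, 0]
    - [1, 0, 0, 2.0, 0]
    - [1, 0, 0, 0.6, 0]
    - [1, 0, 0, 0.6, 0]
    - [1, 0, 0, 0.6, 0]
    - [1, 0, 0, 0.6, 0]
    - [1, 0, 0, 0.6, 0]
    - [1, 0, 0, 0.6, 0]
    - [1, 0, 0, 0.6, 0]
    - [1, 0, 0, 0.4, 0]
    - [1, 0, 0, 0, 0]

```text
time: 50.22
position: [0.4169, -0.3312, 0.0843]
tool_rot: [-0.89, -3.012, -0.0]
ft_force: [-0.1, 0.6, -1.5]
grip_width: 0.572
```

```bash
python3 - <<'E'
from h import *
st()
E
```

```text
t 50.23 p [ 0.4169 -0.3312  0.0843] yaw 0.9960 tilt -1.0000 f [-0.15  0.56 -1.47] grip 0.572
q [-0.013  0.233  0.711  1.934 -0.176  1.037  1.77 ]
```

Emit:
play_rows:
  motion:
    - [1, 0, 0, 0.1, 0]
    - [1, 0, 0, 0.1, 0]
    - [1, 0, 0, 0.1, 0]
    - [1, 0, 0, 0, 0]

```text
time: 50.72
position: [0.4175, -0.3315, 0.0822]
tool_rot: [0.89, 3.012, 0.0]
ft_force: [-0.6, 1.1, 3.8]
grip_width: 0.568
```

```bash
python3 - <<'E'
from h import *
st()
s=optics.get_image("scene");crop(s,"pics/p8s.png",110,80,250,200,5.5)
E
```

```text
t 50.73 p [ 0.4175 -0.3315  0.0822] yaw 0.9960 tilt -1.0000 f [-0.57  1.1   3.78] grip 0.568
q [-0.012  0.237  0.71   1.935 -0.179  1.032  1.773]
```

View pics/p8s.png

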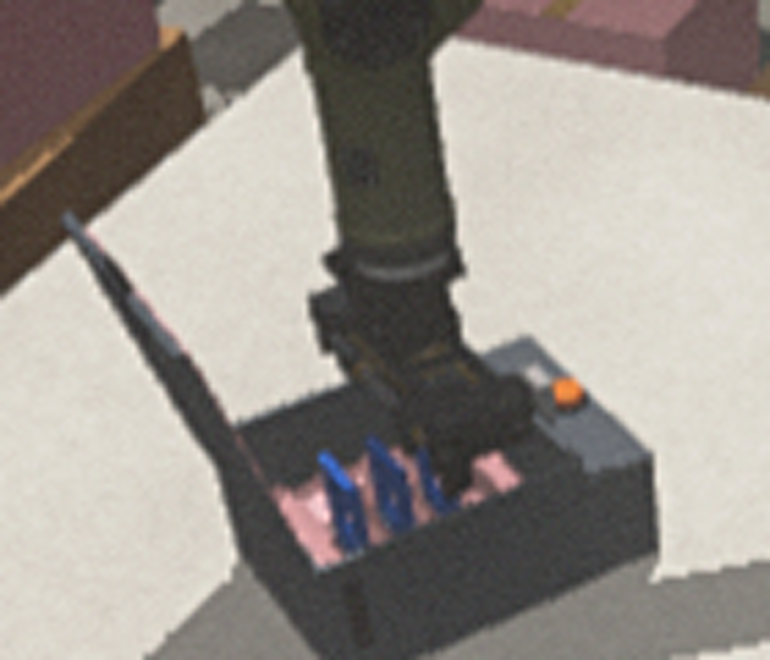

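Emit:
play_rows:
  motion:
    - [0.3, 0, 0, 0, 0]
    - [0.2, 0, 0, 0, 0]
    - [0.2, 0, 0, 0, 0]
    - [0.2, 0, 0, -1, 0]
    - [0.2, 0, 0, -3, 0]
    - [0.2, 0, 0, -5, 0]
    - [0.2, 0, 0, -5, 0]
    - [0.5, 0, 0, 0, 0]
    - [1, 0, 0, 0, 0]
    - [1, 0, 0, 0, 0]
    - [1, 0, 0, 0, 0]

```text
time: 52.15
position: [0.4166, -0.331, 0.2205]
tool_rot: [-0.89, -3.011, -0.0]
ft_force: [0.5, 0.4, 0.3]
grip_width: 0.431
```

```bash
python3 - <<'E'
from h import *
st()
s=optics.get_image("scene");t=optics.get_image("top")
crop(s,"pics/p9s.png",110,80,250,200,5.5)
crop(t,"pics/p9t.png",0,0,512,384,1.5625)
h=cv2.cvtColor(t,cv2.COLOR_RGB2HSV)
k,l,S,ce=cv2.connectedComponentsWithStats(cv2.inRange(h,(18,120,100),(30,255,255)))
for i in range(1,k):
    if S[i,4]>6 and S[i,4]<60: print(ce[i],S[i,4],ray("top",*ce[i],.058))
E
```

```text
t 52.15 p [ 0.4166 -0.331   0.2205] yaw 0.9960 tilt -1.0000 f [0.47 0.44 0.29] grip 0.431
q [-0.069  0.079  0.732  1.779 -0.054  1.306  1.671]
[239.  207.5] 16 [0.46640355 0.04583189 0.058     ]
[356.63157895 255.31578947] 38 [ 0.32370955 -0.28130265  0.058     ]
```

View pics/p9s.png

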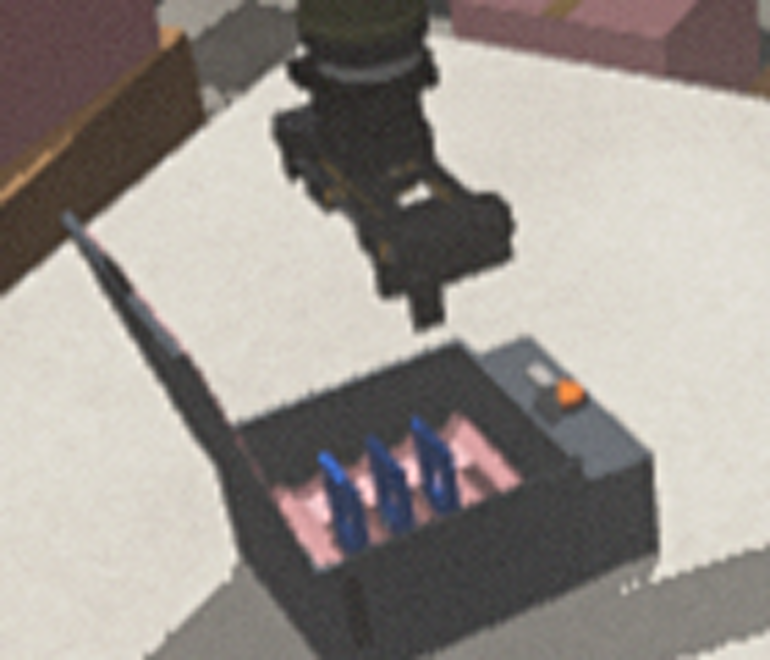

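View pics/p9t.png

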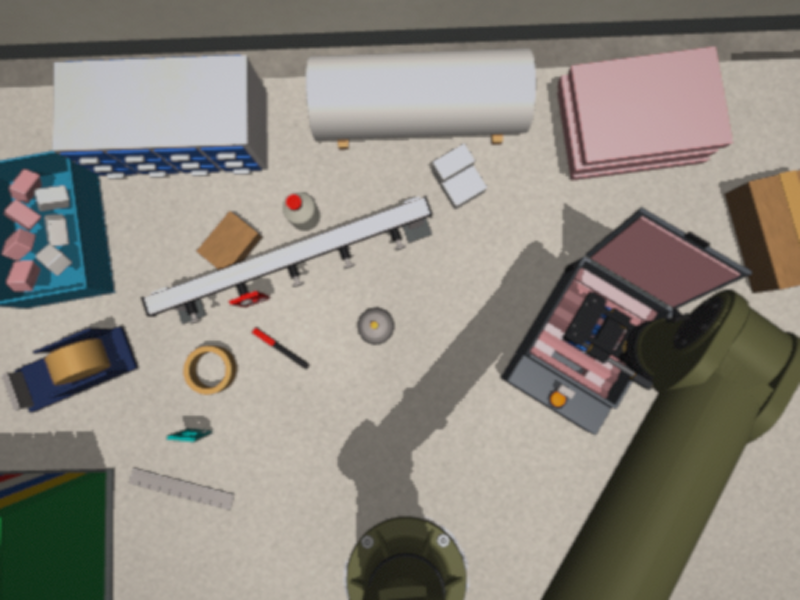

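```bash
python3 - <<'E'
from h import *
plan([(.4664,.0458,.22)],PSI_R)
E
```

```text
spin total -0.894
[-16.54  34.24   0.09] n=7 each [-2.36, 4.89, 0.01]
```

Emit:
play_rows:
  motion:
    - [1, 0, 0, 0, -0.179]
    - [1, 0, 0, 0, -0.179]
    - [1, 0, 0, 0, -0.179]
    - [1, 0, 0, 0, -0.179]
    - [1, 0, 0, 0, -0.178]
    - [1, -2.07, 4.28, 0, 0]
    - [1, -2.07, 4.28, 0, 0]
    - [1, -2.07, 4.28, 0, 0]
    - [1, -2.07, 4.28, 0, 0]
    - [1, -2.07, 4.28, 0, 0]
    - [1, -2.07, 4.28, 0, 0]
    - [1, -2.07, 4.28, 0, 0]
    - [1, -2.05, 4.28, 0, 0]
    - [1, 0, 0, 3, 0]
    - [1, 0, 0, 3, 0]
    - [1, 0, 0, 3, 0]
    - [1, 0, 0, 0, 0]
    - [1, 0, 0, 0, 0]

```text
time: 54.5
position: [0.4674, 0.0457, 0.1326]
tool_rot: [-0.499, 3.101, 0.0]
ft_force: [-0.4, -0.5, -0.1]
grip_width: 0.002
```

```bash
python3 - <<'E'
from h import *
st()
s=optics.get_image("scene");crop(s,"pics/b3s.png",200,110,340,230,5.5)
t=optics.get_image("top");crop(t,"pics/b3t.png",0,0,512,384,1.5625)
plan([(.4664,.0458,.06)],PSI_R)
x0,y0=200,110
print("pred fingertip",(proj("scene",cur()[1]-[0,0,.008])-[x0,y0])*5.5,"pred plunger",(proj("scene",[.4664,.0458,.058])-[x0,y0])*5.5)
E
```

```text
t 54.50 p [0.4674 0.0457 0.1326] yaw 1.8899 tilt -1.0000 f [-0.4  -0.45 -0.12] grip 0.002
q [-4.100e-01  6.000e-03  2.580e-01  2.016e+00 -2.000e-03  1.118e+00
  1.739e+00]
spin total 0.000
[0.14 0.04 7.31] n=2 each [0.07, 0.02, 3.66]
pred fingertip [417.44281281 427.5950283 ] pred plunger [414.81837982 502.02788138]
```

View pics/b3s.png

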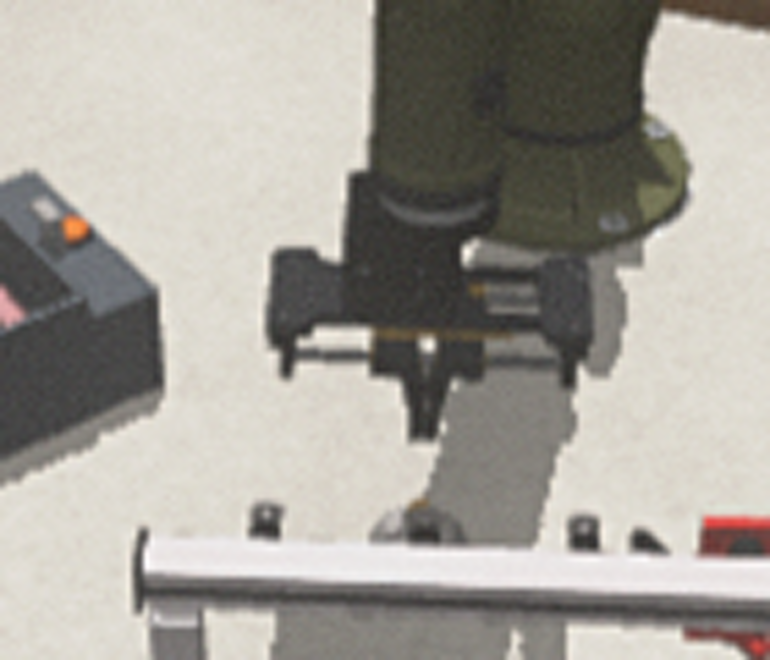

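View pics/b3t.png

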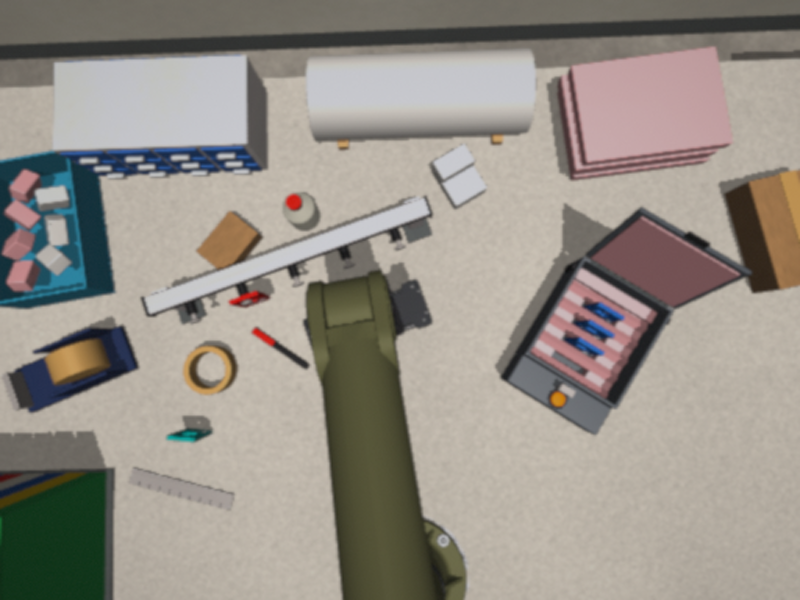

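Emit:
play_rows:
  motion:
    - [1, 0.14, 0.04, 2.5, 0]
    - [1, 0, 0, 2.5, 0]
    - [1, 0, 0, 1.0, 0]
    - [1, 0, 0, 0.3, 0]
    - [1, 0, 0, 0.3, 0]
    - [1, 0, 0, 0.2, 0]
    - [1, 0, 0, 0.2, 0]
    - [1, 0, 0, 0.2, 0]
    - [1, 0, 0, 0.1, 0]
    - [1, 0, 0, 0, 0]

```text
time: 55.85
position: [0.4662, 0.0458, 0.0602]
tool_rot: [-0.499, 3.1, 0.001]
ft_force: [-2.2, -0.6, 12.7]
grip_width: 0.005
```

```bash
python3 - <<'E'
from h import *
st()
E
```

```text
t 55.85 p [0.4662 0.0458 0.0602] yaw 1.8899 tilt -1.0000 f [-2.21 -0.63 12.7 ] grip 0.005
q [-0.404  0.096  0.261  2.09  -0.031  0.958  1.763]
```

Emit:
play_rows:
  motion:
    - [1, 0, 0, 0, 0]
    - [1, 0, 0, -0.5, 0]
    - [1, 0, 0, -1, 0]
    - [1, 0, 0, -4, 0]
    - [1, 0, 0, -5, 0]
    - [1, 0, 0, -5, 0]
    - [1, 0, -5, 0, 0]
    - [1, 0, -5, 0, 0]
    - [1, 0, -5, 0, 0]
    - [1, 0, 0, 0, 0]
    - [1, 0, 0, 0, 0]

```text
time: 57.22
position: [0.5117, -0.0961, 0.2132]
tool_rot: [0.499, -3.1, -0.002]
ft_force: [-0.5, -0.4, -0.8]
grip_width: 0.002
```

```bash
python3 - <<'E'
from h import *
st()
s=optics.get_image("scene");crop(s,"pics/fs.png",0,0,512,384,1.5625);crop(s,"pics/fc.png",110,110,250,210,5.5)
t=optics.get_image("top");crop(t,"pics/ft.png",0,0,512,384,1.5625);crop(t,"pics/ftc.png",310,120,490,285,4)
E
```

```text
t 57.23 p [ 0.5117 -0.0961  0.2132] yaw 1.8901 tilt -1.0000 f [-0.51 -0.43 -0.81] grip 0.002
q [-0.272  0.051  0.423  1.807 -0.022  1.29   2.047]
```

View pics/ft.png

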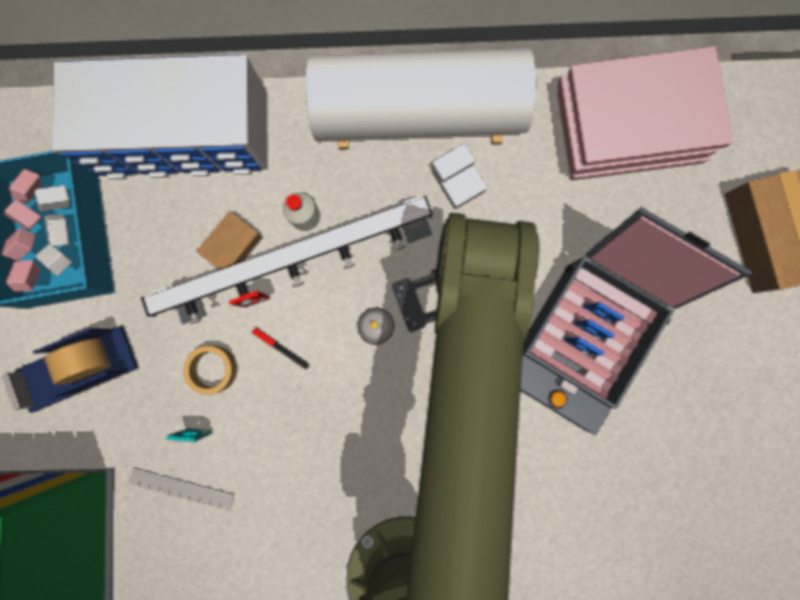

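View pics/fc.png

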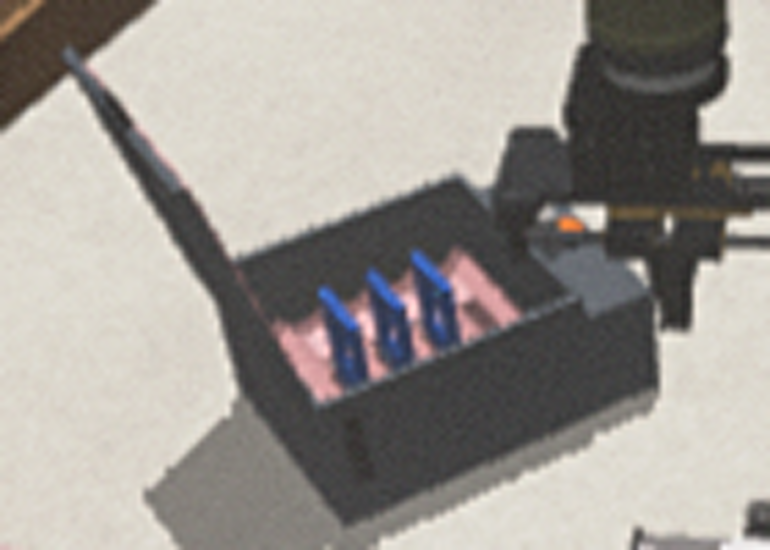

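View pics/ftc.png

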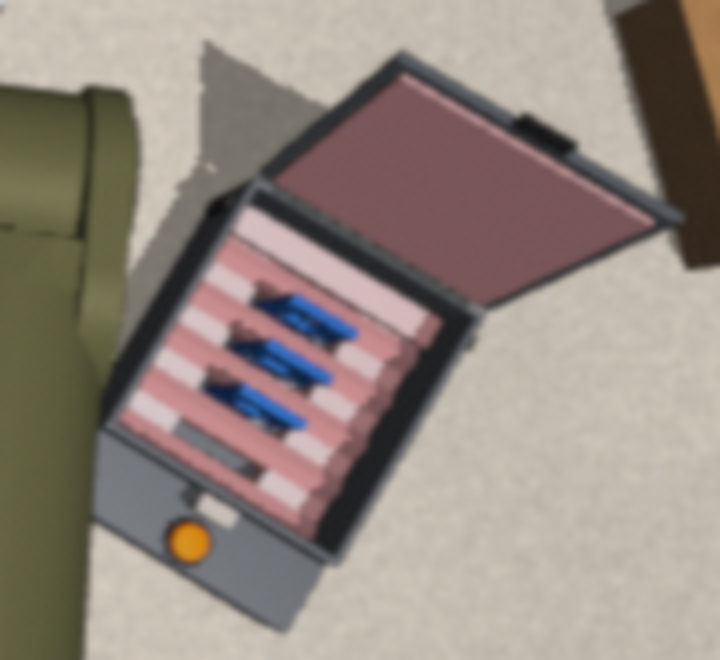

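View pics/fs.png

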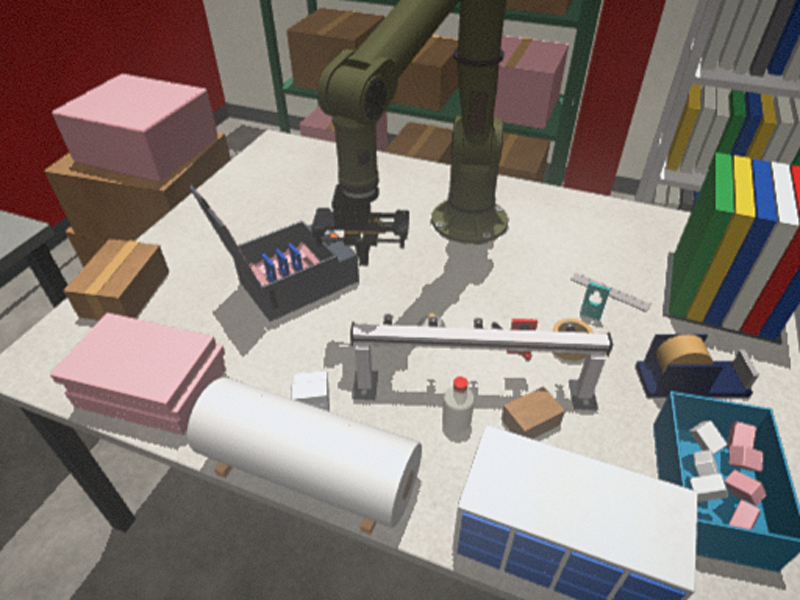

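All three blue templates stand in separate pockets, the lid is open, the red one still hangs, and the bell is in place with its plunger out. Handing in.

```bash
python3 - <<'E'
from bench import ticket
print(ticket.close_job())
E
```

```text
the job is handed in; nothing more can be done
None
```

The job is done and handed in at about 57 s. I pressed the orange button and held the closed fingertips against the lid until it stood still. Then I took all three blue templates off the rail and stood them in pockets 4, 3 and 2. Last, I pressed the bell and let it go.

- **Lid:** it followed the fingertips as they backed off, which confirms they were touching it. It then stayed at about 1.8 rad with almost no change between pictures. I did not feel a clear contact force, because it was within the sensor's noise.
- **Templates:** each one met the pocket floor at the expected height, with about 4 N of contact force. The last pictures show all three upright in separate pockets, and only three blue templates were on the rail at the start.
- **Bell:** I pressed the plunger to 12.7 N, against about 5 N needed for full travel. Afterwards the bell was where it started.
- **Everything else:** in the last pictures the red template still hangs and the turquoise plate and the other things look unmoved. The lid is open and the robot touches nothing.

No check failed. I saw neither the possible bell knock nor a grip slackening.

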